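# Empty the tumbling barrel and lay the tested housings out for inspection

## Robot

A 6-joint arm with a two-finger parallel gripper is mounted at the origin on a cart in front of the work surface, level with it; the furniture and walls round the work are solid. World frame = base frame: x ahead of the robot, y to its left, z up, the work surface at z = 0. Lengths are in mm, angles in rad, forces in N, time in s.
With the tool pointing down it reaches from about 425 to 1125 mm from the base axis. Payload 14.9 kg.
Tool frame: the origin (TCP) lies midway between the tips of the shut fingers; the grasp point (between the pads) lies behind it (grip_point_offset is the z of the grasp point in the tool frame, in mm); z points along the fingers, y is the line along which they close (so a half turn about z gives the same grasp; the last joint's range is limited). The gripper opens to 91 mm and grips with 3 to 60 N. Pads are 32 mm wide; open, the fingers measure 118 mm over their backs; the gripper's body (76 mm by 178 mm) begins 60 mm behind the grasp point.
Start: joints at [1.156, 0.379, 1.734, -0, 1.028, -0.033], TCP at [260.822, 649.607, 180.232] pointing down, gripper open.
Joint ranges: [-2.77, 2.77], [-0.74, 2.19], [0, 2.66], [-1.06, 4.2], [0.31, 2.87], [-3.08, 3.08]. Speed limits (rad/s): [1.89, 1.89, 2.39, 3.14, 3.14, 3.14].

## Interface

Orientations are given as a rotation vector (axis times angle).
In Python, from bench import read_state, grab_frame, camera_info, close_job, outline_of, grip_point_offset gives the robot as it stands. The module is installed in compiled form; this text tells all that it offers.
- The arm moves only by the tool carry_out, never from a script. Its argument "moves" is a list of rows, each a list of 3 entries, a list of its own where there are three numbers: the shift along the tool's x, y, z in cm, then the turn about the tool's z in rad, then the opening, from -1 (shut) to 1 (fully open). In form: [[[tx, ty, tz], roll, grip], ...]. A call has 1 to 20 rows; each row is the pose to reach, as a shift and turn from the pose commanded when the call began, along the tool's axes at that moment; what a row does not reach only later rows make up. A row lasts 1/8 s, in which the tool goes at most 62.5 mm and 10.7 degrees, less where a joint would pass 70% of its speed; a pose out of reach is approached as far as the arm can. A call with a gripper value outside its range is refused whole. The fingers move at their own pace and stop on an object; the grip force is fixed at half the most. Time passes only in rows, so rows that repeat a pose let the fingers close. It gives the time, the measured TCP pose, the force, the opening and the grip force at its end, in the units of the state.
- read_state(): the state, without advancing time (a new reading comes with each control period).
- grab_frame(name): name is "side" or "top"; returns the picture (480x640x3 uint8, red, green, blue); there is no depth.
- camera_info(name): a dict with "intrinsics" (3x3 intrinsics, pixels), "dist_coeffs" ([k1, k2, p1, p2, k3] as OpenCV has them; the pictures are not rectified), "extrinsics" (4x4, takes a point from world to camera coordinates). Camera axes: x right, y down, z forward; pixel columns grow to the right and rows downward; lengths in mm; the calibration is good to about 2 mm. A picture is of the moment at which its call begins. camera_info takes no time and is no camera call.
- close_job(): hands the job in; it is judged then, once.
Trained networks look in the newest picture that a camera, given by its name, has taken for a name from the list of things; names that differ only in an ending like _2 or _b are one class to them, and where a whole thing is asked for, a point or a joint stands for the part that bears it (a point fixed in the world has none). Each returns a list of dicts, best first, with "conf" (0 to 1); they miss things now and then, are a little off and sometimes report something else, mostly with a low value. They report only what shows in the picture. A call takes as long as a camera call. They do not tell look-alikes from the thing itself.
- outline_of(camera, name): "region" (480x640 bool, what is visible of it) and "position" ([column, row] in pixels, amid what is visible of it).
The state is a dict: "time_s": time; "joint_pos": joint angles; "joint_velocities": joint speeds; "tau": joint torques, N m; "position": TCP position; "tool_rot": TCP orientation; "force": force on the tool from outside, world axes, zero at the start; "moment": the same for the moment, N m; "gripper_width": opening from 0.0 (shut) to 1.0 (fully open); "grasp_force": force on a finger pad.
Only numpy, scipy, OpenCV 4.12 (cv2) and the standard library are available. Lean on these libraries where they do the work, as an engineer would, in place of code of your own. Each camera call takes 0.05 s, during which the arm holds its last target. There are 200 camera calls.

## Task

The tumble test is over: slide the catch tray by its blue handle in under the barrel, centred below it, then turn the barrel by its crank until the open port faces straight down and every orange housing has dropped out. Turn the barrel back so that the port faces straight up, draw the tray out clear to the left of the machine, and lay each housing lengthwise in a pocket of its own in the grey inspection tray; leave the other things on the bench where they are.

Things in the scene. Friction and masses are not known exactly. Their poses are not given: they have to be found in the camera images.
- cradle: Fixed stand of the barrel: two grey end frames (8 mm plates, 220 mm wide, 200 mm high) at local x = -86 and +86 mm. Origin on the worktop under the barrel's middle; the barrel's axis is parallel to local x, 170 mm up. The catch tray goes in along -y from the left, between the frames (164 mm) and under a tie rod at y = 97, z = 118 mm; a low tie rod at y = -108, z = 16 mm is its end stop.
- barrel (a joint): Angle of the hexagonal clear barrel (end discs 176 mm across, 130 mm long; inside 122 mm long, 70 mm from axis to flats) about the cradle's x, rad: 0 = port straight up, 3.14 = straight down. As it grows the port goes over to local +y (left) and the crank knob from the right over the top. Stops at -0.9 and 3.6. Stiff (6 N at the knob); stays where it is left.
- port (a point): Centre of the barrel's open side port, a missing flat 84 x 106 mm with yellow edges, 74 mm from the barrel's axis; its z axis points out of the port.
- crank_knob (a point): Middle of the black crank knob (20 mm thick, 56 mm long, parallel to the cradle's x, spinning freely on its pin), 147 mm in front of the cradle's origin and 60 mm from the barrel's axis. The crank arm's front face is 33 mm behind it. At barrel angle 0 the knob is level with the axis, on the local -y (right) side.
- catch_tray: Loose steel pan, 0.45 kg, 148 mm (x) by 200 mm (y) over its rims; flat floor 116 x 168 mm, 3 mm thick, with sides flared at 45 degrees up to a rim 21 mm high. Origin under the centre of the floor; the blue handle points along its +y. In place when its origin is over the cradle's origin.
- tray_handle (a point): Point to grip on the tray's blue bar handle (18 mm wide, 12 mm thick, 90 mm long along the tray's y), 165 mm from the tray's origin and 26 mm above its underside.
- pocket_tray: Fixed grey inspection tray, 172 x 130 mm, 16 mm high, with four white-floored pockets, 74 mm (local x) by 44 mm (local y), 12 mm deep, floor 4 mm up. Between the two rows stands a rib 26 mm wide.
- pocket_0 (a point): Point over the middle of pocket 0 at local (-41, -35) mm, 15 mm above the pocket's floor (19 mm above the worktop); its axes are those of the inspection tray, the pocket's length runs along x.
- pocket_1 (a point): Point over the middle of pocket 1 at local (-41, 35) mm, 15 mm above the pocket's floor (19 mm above the worktop); its axes are those of the inspection tray, the pocket's length runs along x.
- pocket_2 (a point): Point over the middle of pocket 2 at local (41, -35) mm, 15 mm above the pocket's floor (19 mm above the worktop); its axes are those of the inspection tray, the pocket's length runs along x.
- pocket_3 (a point): Point over the middle of pocket 3 at local (41, 35) mm, 15 mm above the pocket's floor (19 mm above the worktop); its axes are those of the inspection tray, the pocket's length runs along x.
- housing_0: Sensor housing, an orange block with a grey end cap, 64 x 28 x 34 mm along its x, y, z, its two ends rounded to half circles (radius 14 mm about z), 0.06 kg. Origin at its centre. It starts inside the barrel, or is absent.
- housing_1: Sensor housing, an orange block with a grey end cap, 64 x 28 x 34 mm along its x, y, z, its two ends rounded to half circles (radius 14 mm about z), 0.06 kg. Origin at its centre. It starts inside the barrel, or is absent.
- housing_2: Sensor housing, an orange block with a grey end cap, 64 x 28 x 34 mm along its x, y, z, its two ends rounded to half circles (radius 14 mm about z), 0.06 kg. Origin at its centre. It starts inside the barrel, or is absent.
- housing_3: Sensor housing, an orange block with a grey end cap, 64 x 28 x 34 mm along its x, y, z, its two ends rounded to half circles (radius 14 mm about z), 0.06 kg. Origin at its centre. It starts inside the barrel, or is absent.
- timer: White lab timer, 64 x 64 x 21 mm, to be left alone. Origin under its centre.
- red_marker: Red felt marker, 129 mm long along its y, 14 mm thick, to be left alone.
- brown_jar: Brown jar with black lid, 50 mm diameter, 80 mm high, to be left alone.
Things that resemble listed ones, but are neither listed nor needed, are in the scene too. Leave any yellow look-alike of the housing_3 alone.

How it is judged (in metres and radians):
On the way, in this order (a step that is already met when the one before it is completed fails the run):
1. the catch tray stands centred under the barrel (x of catch_tray in the frame of cradle between -0.02 and 0.02 m and y of catch_tray in the frame of cradle between -0.03 and 0.03 m and angle between catch_tray's own z axis and vertical below 0.1 rad), for 0.2 s.
2. the barrel's port faces straight down, all housings have dropped out of the barrel, and the tray is under it (angle between port's own z axis and vertical above 2.85 rad and height (world z) of each of housing_0, housing_1, housing_2, housing_3 below 0.09 m and x of catch_tray in the frame of cradle between -0.045 and 0.045 m and y of catch_tray in the frame of cradle between -0.045 and 0.045 m), for 0.3 s.
At the end, for the whole second after the job is handed in: Port up within 0.26 rad; catch tray flat on the worktop, drawn out to the left with its centre at least 190 mm from the barrel's axis; each housing at rest, lying in a pocket of its own (centre within 12 mm of the pocket's point) (angle between port's own z axis and vertical below 0.26 rad and angle between catch_tray's own z axis and vertical below 0.1 rad and y of catch_tray in the frame of cradle above 0.19 m and height (world z) of catch_tray below 0.01 m and (distance between housing_0 and pocket_0 below 0.012 m or distance between housing_0 and pocket_1 below 0.012 m or distance between housing_0 and pocket_2 below 0.012 m or distance between housing_0 and pocket_3 below 0.012 m) and (distance between housing_1 and pocket_0 below 0.012 m or distance between housing_1 and pocket_1 below 0.012 m or distance between housing_1 and pocket_2 below 0.012 m or distance between housing_1 and pocket_3 below 0.012 m) and (distance between housing_2 and pocket_0 below 0.012 m or distance between housing_2 and pocket_1 below 0.012 m or distance between housing_2 and pocket_2 below 0.012 m or distance between housing_2 and pocket_3 below 0.012 m) and (distance between housing_3 and pocket_0 below 0.012 m or distance between housing_3 and pocket_1 below 0.012 m or distance between housing_3 and pocket_2 below 0.012 m or distance between housing_3 and pocket_3 below 0.012 m) and linear speed of each of housing_0, housing_1, housing_2, housing_3 below 0.02 m/s); the robot touches nothing.
It fails at once if the timer is pushed more than 40 mm (distance of timer from where it was at the start of the episode above 0.04 m).
It fails at once if the red marker is pushed more than 40 mm (distance of red_marker from where it was at the start of the episode above 0.04 m).
It fails at once if the brown jar is pushed more than 40 mm (distance of brown_jar from where it was at the start of the episode above 0.04 m).
Of housing_0, housing_1, housing_2, housing_3 only 2 to 4 are there at a start; the rules pass over those that are not, and their reading is None.
At some moment in a run one of catch_tray may be knocked a few centimetres aside while the robot is not near it.
Once in a run the grip may slacken for a moment while it holds something.
It also fails if it takes over 210 s, if anything falls off the work surface, if the arm or the gripper's body presses on something with over 40 N, if the wrist force passes 120 N, or if a joint passes its speed limit or range.

## Working session

There is one attempt and no reset: what is moved stays moved. The work goes in short steps, Python scripts to look and compute and a tool call to move; the robot and the scene stay as the last step left them, time stands still between calls to the robot, and variables do not carry over. Pictures are saved under pics/ and viewed, at most 14 in all, crops included, and the job is handed in when it is done.

Besides the shell and the picture viewer there is one more tool, called after "Emit:" in YAML: its name, and indented under it one key for each argument. carry_out: Moves the arm, as the interface text tells. Its arguments: {"type":"object","properties":{"moves":{"type":"array","items":{"type":"array"}}},"required":["moves"]}

```bash
mkdir -p pics; cat > h.py <<'E'
import numpy as np, cv2
from bench import *
def snap(cam,fn=None):
    im=grab_frame(cam)
    if fn: cv2.imwrite('pics/'+fn,im[:,:,::-1])
    return im
def ray(cam,uv):
    c=camera_info(cam);K=np.array(c['intrinsics'],float);d=np.array(c['dist_coeffs'],float);T=np.array(c['extrinsics'],float)
    p=cv2.undistortPoints(np.array(uv,float).reshape(-1,1,2),K,d).reshape(-1,2)
    D=np.c_[p,np.ones(len(p))]@T[:3,:3]; o=-T[:3,:3].T@T[:3,3]
    return o,D
def at_z(cam,uv,z):
    o,D=ray(cam,uv); return o+D*((z-o[2])/D[:,2])[:,None]
def proj(cam,P):
    c=camera_info(cam);K=np.array(c['intrinsics'],float);d=np.array(c['dist_coeffs'],float);T=np.array(c['extrinsics'],float)
    return cv2.projectPoints(np.array(P,float).reshape(-1,1,3),cv2.Rodrigues(T[:3,:3])[0],T[:3,3],K,d)[0].reshape(-1,2)
def rect(region):
    c,_=cv2.findContours(region.astype(np.uint8),0,2); return cv2.minAreaRect(max(c,key=cv2.contourArea))
E
python3 - <<'E'
from h import *
s=read_state();print(s); print(grip_point_offset if not callable(grip_point_offset) else grip_point_offset())
for c in('top','side'):
    snap(c,c+'0.png'); o,D=ray(c,[[320,240]]);print(c,o,D)
    for n in ['cradle','barrel','port','crank_knob','catch_tray','tray_handle','pocket_tray','housing_0','timer','red_marker','brown_jar']:
        for r in outline_of(c,n)[:4]:
            print(n,round(r['conf'],2),np.round(r['position']),r['region'].sum(),np.round(at_z(c,[r['position']],0)[0]))
E
```

```text
{'time_s': 0.0, 'joint_pos': array([ 1.15569110e+00,  3.79392680e-01,  1.73484842e+00, -1.43376912e-05,
        1.02849898e+00, -3.32886374e-02]), 'joint_velocities': array([ 1.25178842e-03,  5.70187118e-04, -7.33764426e-05, -8.58818640e-04,
       -9.02683499e-04, -1.49254976e-04]), 'tau': array([-2.98742816e-04, -7.63719463e+01, -4.34373021e+01,  6.50558830e-02,
        4.23418509e-02, -6.32251704e-05]), 'position': array([260.63387894, 649.15568979, 179.56588767]), 'tool_rot': array([-5.96061955e-01, -3.08428012e+00,  1.76142223e-03]), 'force': array([-1.0302924 ,  0.86294094, -1.13710167]), 'moment': array([ 0.00207122, -0.0323604 , -0.01812825]), 'grasp_force': 0.0, 'gripper_width': 1.0030807283160657}
-18.8
top [ 332.19349904    9.78127547 1449.82864031] [[ 0.18979585 -0.01287764 -0.98175216]]
cradle 0.88 [337. 231.] 6600 [637. -54.   0.]
barrel 0.73 [341. 232.] 4807 [636. -65.   0.]
port 0.8 [345. 231.] 4709 [638. -74.   0.]
crank_knob 0.69 [356. 290.] 196 [ 482. -106.    0.]
catch_tray 0.77 [235. 262.] 4823 [549. 211.   0.]
tray_handle 0.82 [234. 263.] 4756 [544. 214.   0.]
t
[... 234 characters left out ...]
 [613. -49.   0.]
housing_0 0.64 [400. 318.] 326 [ 413. -221.    0.]
timer 0.61 [424. 201.] 606 [ 726. -286.    0.]
brown_jar 0.68 [277. 171.] 441 [800. 113.   0.]
side [-291.48216587  919.32609775 1119.67516176] [[ 0.54755277 -0.58499265 -0.59840655]]
cradle 0.75 [350. 280.] 961 [543. -93.   0.]
port 0.71 [428. 246.] 1731 [ 473. -377.    0.]
crank_knob 0.34 [426. 245.] 1743 [ 481. -373.    0.]
catch_tray 0.57 [281. 340.] 1991 [519. 197.   0.]
tray_handle 0.85 [285. 338.] 2027 [516. 186.   0.]
pocket_tray 0.75 [426. 244.] 1780 [ 483. -377.    0.]
housing_0 0.68 [370. 320.] 378 [399. -10.   0.]
housing_0 0.64 [416. 275.] 336 [ 420. -237.    0.]
red_marker 0.75 [314. 372.] 269 [386. 219.   0.]
```

View pics/top0.png

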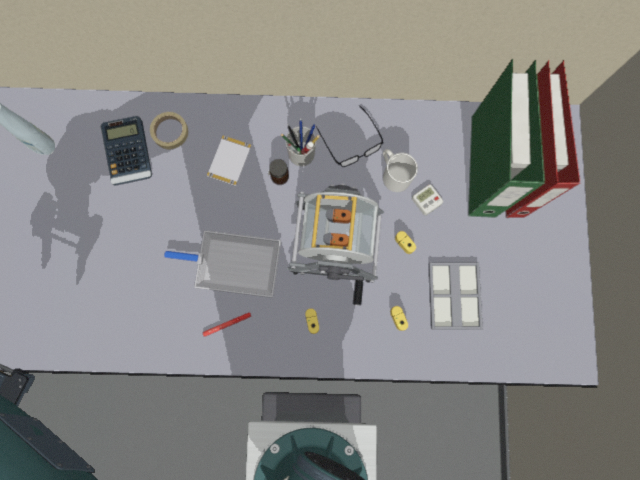

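View pics/side0.png

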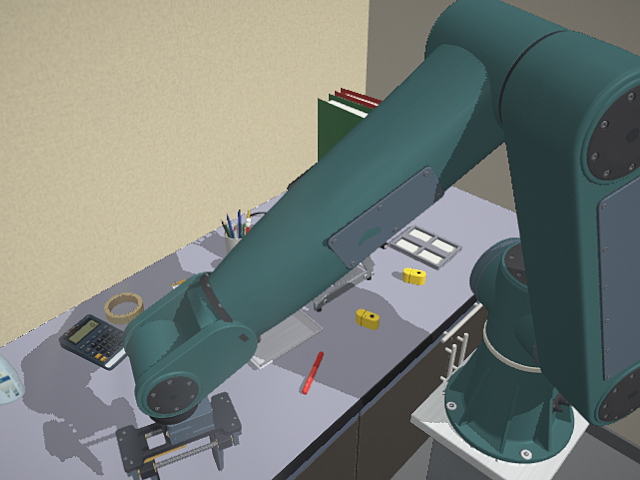

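The top view shows the barrel at (338,233) with two orange housings inside at (342,215) and (340,240), the catch tray at (237,264) with its handle at (182,256), and the inspection tray at (455,296). The yellow pieces at (405,242), (312,320) and (400,318) are look-alikes, to be left alone. The side view is mostly blocked by the arm. It shows the marker at (314,372).

```bash
python3 - <<'E'
from h import *
im=cv2.imread('pics/top0.png'); im2=im[:,:,::-1]
a=cv2.resize(im[180:312,280:390],None,fx=4,fy=4,interpolation=cv2.INTER_CUBIC)
b=cv2.resize(im[215:310,160:290],None,fx=2.7,fy=2.7,interpolation=cv2.INTER_CUBIC)
c=np.zeros((528,800,3),np.uint8);c[:,:440]=a;c[:b.shape[0],445:445+b.shape[1]]=b;cv2.imwrite('pics/crop1.png',c)
hsv=cv2.cvtColor(im,cv2.COLOR_BGR2HSV)
def m(lo,hi,box):
    k=cv2.inRange(hsv,lo,hi)>0; q=np.zeros_like(k); x0,y0,x1,y1=box;q[y0:y1,x0:x1]=k[y0:y1,x0:x1];return q
def axes(q,z):
    v,u=np.nonzero(q);P=at_z('top',np.c_[u,v],z)[:,:2].astype(np.float32);r=cv2.minAreaRect(P);return len(P),r,P.mean(0)
print('port yellow',axes(m((20,120,120),(32,255,255),(290,180,385,280)),244))
print('handle blue',axes(m((100,150,60),(125,255,255),(150,240,210,270)),30))
q=m((0,0,0),(179,120,60),(350,270,370,310));print('knob',axes(q,170))
q=m((5,150,100),(17,255,255),(300,180,380,280));n,l,st,ce=cv2.connectedComponentsWithStats(q.astype(np.uint8));print(st,ce)
outline_of
grab_frame('top')
for n,z in(('catch_tray',15),('pocket_tray',16)):
    r=outline_of('top',n)[0]['region'];print(n,axes(r,z))
E
```

```text
port yellow (406, ((608.322021484375, -35.85163879394531), (87.42852020263672, 119.87866973876953), 86.15178680419922), array([613.00024 , -36.713604], dtype=float32))
handle blue (169, ((555.7269897460938, 346.7596435546875), (82.42205047607422, 13.76603889465332), 84.446533203125), array([555.60254, 346.80408], dtype=float32))
knob (170, ((462.00048828125, -96.49959564208984), (16.636709213256836, 54.34004211425781), 84.94859313964844), array([461.4812 , -96.51504], dtype=float32))
[[     0      0    640    480 306866]
 [   334    210     17     12    169]
 [   331    234     18     13    165]] [[319.476726   239.51262114]
 [342.13017751 215.77514793]
 [339.60606061 240.32727273]]
catch_tray (4714, ((546.2012939453125, 246.78228759765625), (291.699462890625, 151.51248168945312), 84.4191665649414), array([542.05255, 209.27719], dtype=float32))
pocket_tray (3506, ((474.067626953125, -357.7351989746094), (174.86288452148438, 135.02586364746094), 1.8866058588027954), array([ 472.58878, -358.04684], dtype=float32))
```

View pics/crop1.png

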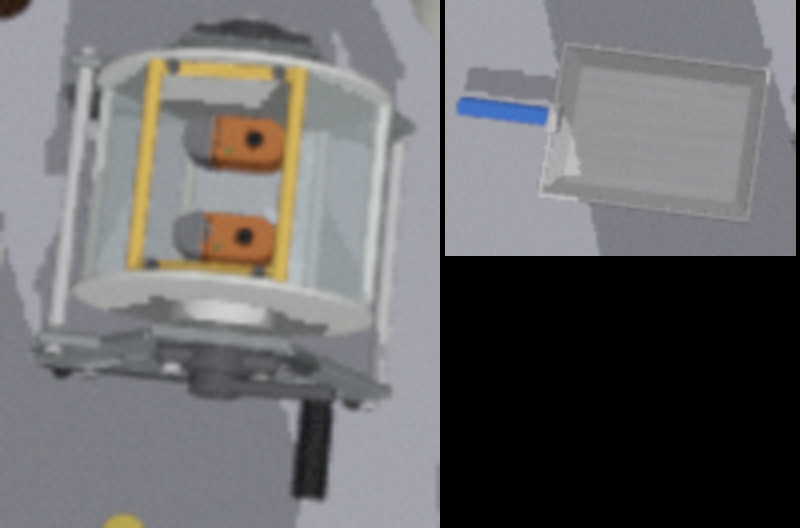

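The crop shows two orange housings lying in the barrel, the port frame with yellow edges, the knob and the blue handle. The port looks offset from the knob, so the barrel angle is probably slightly above 0. I'll fit the cradle pose and barrel angle next.

```bash
cat >> h.py <<'E'
from scipy.spatial.transform import Rotation as R
def plan(P,yawy=None):
    """shift (cm, tool axes) and roll to bring TCP to world P, tool y along yawy (deg, mod 180)"""
    s=read_state(); A=R.from_rotvec(s['tool_rot']).as_matrix()
    d=A.T@(np.array(P,float)-s['position'])/10
    r=None
    if yawy is not None:
        cur=np.degrees(np.arctan2(A[1,1],A[0,1])); r=np.radians(-((yawy-cur+90)%180-90))
    return np.round(d,2),r
E
python3 - <<'E'
from h import *
from scipy.optimize import least_squares
L=np.array([[301.5,195],[294.5,262.5]]); rod=at_z('top',L,118);print('rod',rod)
pc=[280+0,180+0]
crop=lambda a:np.array(a)/4+pc
corners=crop([[155,62],[300,70],[282,280],[133,270]]) # outer corners, back-left, back-right, front-right, front-left
knob=crop([[311,450]])
def pts(p):
    x0,y0,t,f=p
    def W(l):
        l=np.array(l,float);c,s=np.cos(t),np.sin(t);return np.c_[x0+c*l[:,0]-s*l[:,1],y0+s*l[:,0]+c*l[:,1],l[:,2]]
    def B(l):# barrel rotated by f: z->+y
        l=np.array(l,float);return np.c_[l[:,0],l[:,1]*np.cos(f)+l[:,2]*np.sin(f),170-l[:,1]*np.sin(f)+l[:,2]*np.cos(f)]
    a=43;b=57
    return W(B([[b,a,74],[b,-a,74],[-b,-a,74],[-b,a,74],[-147,-60,0]])),W([[60,97,118],[-60,97,118]])
def f(p):
    A,Bq=pts(p);r=(proj('top',A)-np.r_[corners,knob]).ravel()
    n=rod[1]-rod[0];n=np.array([-n[1],n[0]])/np.hypot(n[0],n[1])
    return np.r_[r,((Bq-rod[0])[:,:2]@n)/3]
s=least_squares(f,[608,-45,-.08,.1]);print(np.round(s.x,3),np.round(s.fun,1))
tc=np.array([[565,45],[768,68],[748,218],[542,195]],float)
P=at_z('top',(tc-[445,0])/2.7+[160,215],21);print('tray',P.round(),P.mean(0),np.degrees(np.arctan2(*(P[0]+P[3]-P[1]-P[2])[1::-1])))
print(plan([556,347,100],-5.5))
E
```

```text
rod [[701.22209614  40.78257308 118.        ]
 [532.76813194  52.2272413  118.        ]]
[ 6.06009e+02 -4.93220e+01 -7.40000e-02  1.76000e-01] [-1.1  0.7  0.7  0.8  0.7 -1.4 -0.7 -1.6  0.7  1.6 -0.1 -0.3]
tray [[622. 292.  21.]
 [605.  96.  21.]
 [460. 109.  21.]
 [476. 304.  21.]] [540.80529731 200.46198221  21.        ] 85.15785489011617
(array([-38.67, -17.08,   8.02]), np.float64(1.284926067156394))
```

Emit:
carry_out:
  moves:
    - [[-38.0,-15.7,8.0],1.29,1]
    - [[-38.0,-15.7,8.0],1.29,1]
    - [[-38.0,-15.7,8.0],1.29,1]
    - [[-38.0,-15.7,8.0],1.29,1]
    - [[-38.0,-15.7,8.0],1.29,1]
    - [[-38.0,-15.7,8.0],1.29,1]
    - [[-38.0,-15.7,8.0],1.29,1]
    - [[-38.0,-15.7,8.0],1.29,1]
    - [[-38.0,-15.7,8.0],1.29,1]
    - [[-38.0,-15.7,8.0],1.29,1]
    - [[-38.0,-15.7,8.0],1.29,1]
    - [[-38.0,-15.7,8.0],1.29,1]
    - [[-38.0,-15.7,8.0],1.29,1]
    - [[-38.0,-15.7,8.0],1.29,1]

```text
time_s: 3.1
position: [554.9, 362.4, 100.2]
tool_rot: [2.331, 2.107, -0.0]
force: [-1.4, -0.6, -0.3]
gripper_width: 0.998
grasp_force: 0.0
```

```bash
python3 - <<'E'
from h import *
print(plan([555,362,8],-5.2)); s=read_state();print(R.from_rotvec(s['tool_rot']).as_matrix().round(3)); snap('side','side1.png')
for n in('tray_handle','catch_tray'):
  for r in outline_of('side',n)[:2]: print(n,r['conf'],r['position'],at_z('side',[r['position']],26))
E
```

```text
(array([-0.04,  0.01,  9.22]), np.float64(-0.010088059380290212))
[[ 0.101  0.995  0.   ]
 [ 0.995 -0.101 -0.   ]
 [-0.     0.    -1.   ]]
tray_handle 0.92 [269.7, 333.7] [[535.98363521 219.42223224  26.        ]]
catch_tray 0.73 [271.5, 336.6] [[525.47562867 223.21036931  26.        ]]
catch_tray 0.62 [375.6, 240.6] [[ 585.18496521 -260.3276024    26.        ]]
```

View pics/side1.png

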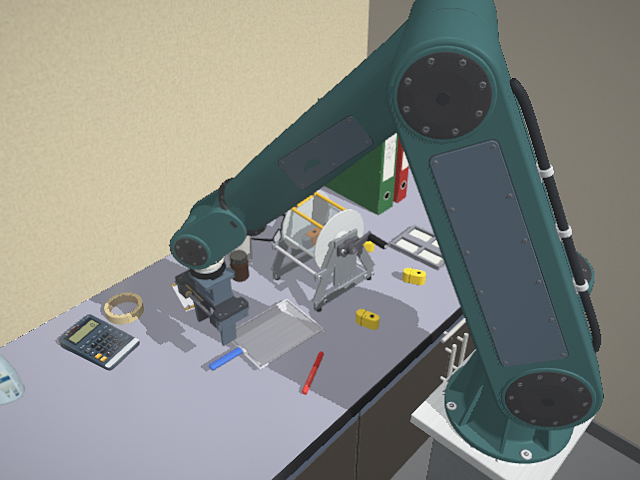

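The side view shows the gripper hovering over the blue handle at (226,358), and the path down is clear. I'll go down and grip.

Emit:
carry_out:
  moves:
    - [[0,0,5],0,1]
    - [[0,0,8],0,1]
    - [[0,0,9.2],0,1]
    - [[0,0,9.2],0,1]
    - [[0,0,9.2],0,0]
    - [[0,0,9.2],0,-1]
    - [[0,0,9.2],0,-1]
    - [[0,0,9.2],0,-1]
    - [[0,0,9.2],0,-1]
    - [[0,0,9.2],0,-1]
    - [[0,0,9.2],0,-1]

```text
time_s: 4.62
position: [554.9, 362.3, 8.2]
tool_rot: [-2.331, -2.106, 0.0]
force: [-0.3, 0.0, 0.6]
gripper_width: 0.262
grasp_force: 0.0
```

Emit:
carry_out:
  moves:
    - [[0,0,0],0,-1]
    - [[0,0,0],0,-1]
    - [[0,0,0],0,-1]

```text
time_s: 5.0
position: [555.0, 362.3, 8.2]
tool_rot: [-2.331, -2.106, 0.0]
force: [0.7, 0.2, 0.6]
gripper_width: -0.001
grasp_force: 0.0
```

```bash
python3 - <<'E'
from h import *
im=snap('top')
hsv=cv2.cvtColor(im,cv2.COLOR_RGB2HSV);k=cv2.inRange(hsv,(100,150,60),(125,255,255))>0;k[:,:150]=0;k[:,240:]=0;k[:235]=0;k[275:]=0
r=outline_of('top','catch_tray')[0];v,u=np.nonzero(r['region']);print(r['conf'],cv2.minAreaRect(at_z('top',np.c_[u,v],21)[:,:2].astype(np.float32)))
# cradle frame target for grip point
t=-.074;o=np.array([606,-49.3]);Rm=np.array([[np.cos(t),-np.sin(t)],[np.sin(t),np.cos(t)]])
for l in([0,165+248],[0,165+100],[0,165]):
    P=o+Rm@np.array(l);print(l,P.round(),plan([*P,8.2],-4.25))
E
```

```text
0.6 ((542.5571899414062, 220.244140625), (243.2386474609375, 155.22943115234375), 83.94160461425781)
[0, 413] [637. 363.] (array([0.85, 8.11, 0.  ]), np.float64(-0.026810464195257438))
[0, 265] [626. 215.] (array([-13.95,   8.51,   0.  ]), np.float64(-0.026810464195257438))
[0, 165] [618. 115.] (array([-23.94,   8.78,   0.  ]), np.float64(-0.026810464195257438))
```

The gripper closed on nothing, so I need to look.

```bash
python3 - <<'E'
from h import *
a=snap('top');b=snap('side')
f=lambda im,x0,y0,x1,y1,k:cv2.resize(im[y0:y1,x0:x1,::-1],None,fx=k,fy=k,interpolation=cv2.INTER_CUBIC)
A=f(a,150,225,300,325,2.6);B=f(b,160,240,330,380,2.35)
c=np.zeros((600,800,3),np.uint8);c[:A.shape[0],:A.shape[1]]=A;c[270:270+B.shape[0],400:][:, :B.shape[1]]=B;cv2.imwrite('pics/c2.png',c)
E
```

```text
(no output)
```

View pics/c2.png

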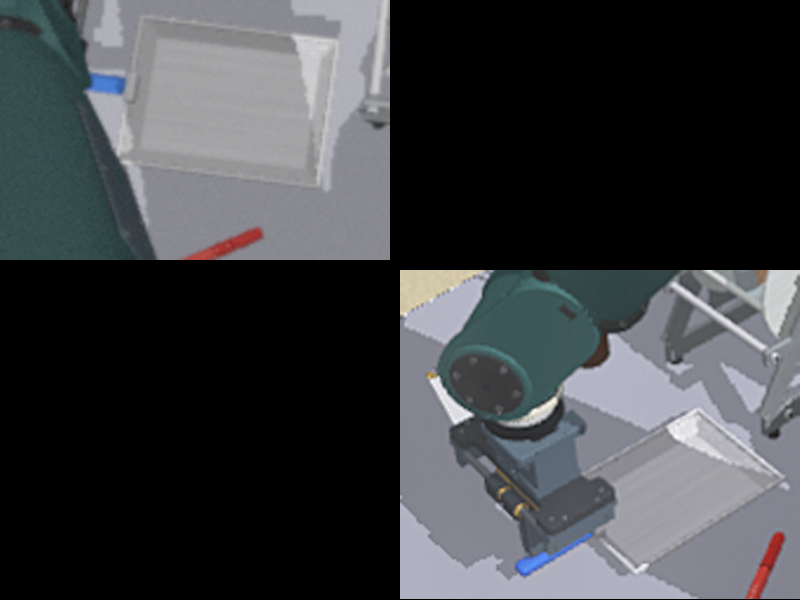

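```bash
python3 - <<'E'
from h import *
for z in(10,26,32):print(z,at_z('side',[[209.8,366.4],[241.7,352.8]],z).round(), at_z('top',[[164.5,253.5],[197.5,257.5]],z).round())
print(proj('side',[[555,362,8],[555,362,27]]),proj('top',[[555,362,8]]))
def tri(a,b):
    o1,d1=ray('top',[a]);o2,d2=ray('side',[b]);d1=d1[0];d2=d2[0]
    s=np.linalg.lstsq(np.c_[d1,-d2],o2-o1,rcond=None)[0];return ((o1+d1*s[0])+(o2+d2*s[1]))/2,np.linalg.norm(o1+d1*s[0]-o2-d2*s[1])
print(tri([164.5,253.5],[209.8,366.4]),tri([197.5,257.5],[241.7,352.8]))
E
```

```text
10 [[574. 380.  10.]
 [551. 300.  10.]] [[563. 394.  10.]
 [555. 308.  10.]]
26 [[561. 388.  26.]
 [539. 309.  26.]] [[560. 390.  26.]
 [552. 305.  26.]]
32 [[557. 391.  32.]
 [534. 312.  32.]] [[559. 388.  32.]
 [552. 303.  32.]]
[[220.97474503 366.76568518]
 [220.17194052 361.3211329 ]] [[176.84050639 257.01798194]]
(array([560.00976431, 389.24371478,  27.96285169]), np.float64(0.326425572356923)) (array([551.09548347, 304.41833794,  14.77602203]), np.float64(7.823884084205468))
```

```bash
python3 - <<'E'
from h import *
s=read_state();print(s['position'],s['gripper_width'],s['grasp_force'],s['force'])
b=snap('side')[310:385,170:270,::-1];cv2.imwrite('pics/c3.png',cv2.resize(b,None,fx=7,fy=7,interpolation=cv2.INTER_CUBIC))
E
```

```text
[554.95370256 362.31476429   8.22699094] 0.006733415760063237 0.0 [-1.08726257  0.10664339 -0.06172886]
```

View pics/c3.png

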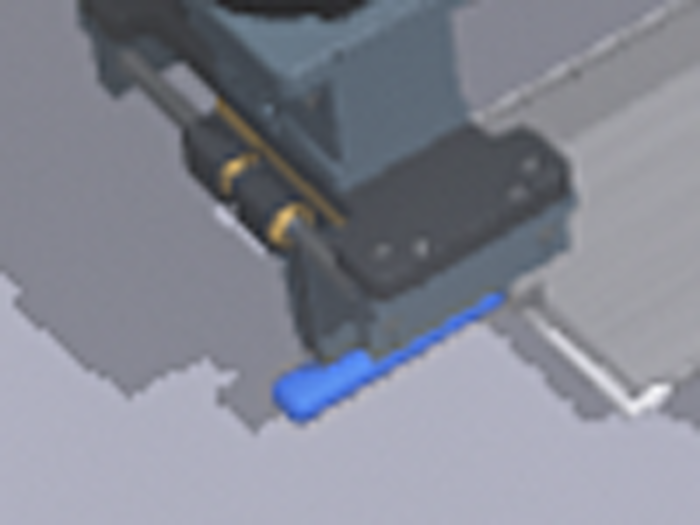

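The crop shows no near finger in front of the handle, which spans (290,395) to (500,300). I'll open the fingers and look again to see where the tips are.

Emit:
carry_out:
  moves:
    - [[0,0,0],0,1]
    - [[0,0,0],0,1]
    - [[0,0,0],0,1]
    - [[0,0,0],0,1]
    - [[0,0,0],0,1]
    - [[0,0,0],0,1]
    - [[0,0,0],0,1]

```text
time_s: 6.12
position: [555.0, 362.3, 8.2]
tool_rot: [2.331, 2.106, -0.0]
force: [-0.1, -0.3, 0.5]
gripper_width: 0.737
grasp_force: 0.0
```

```bash
python3 - <<'E'
from h import *
s=read_state();print(s['position'],s['gripper_width'])
b=np.ascontiguousarray(snap('side')[310:385,170:270,::-1]);b=cv2.resize(b,None,fx=7,fy=7,interpolation=cv2.INTER_CUBIC)
for p,c in (([509.5,362,8],(0,0,255)),([509.5,362,27],(0,255,0)),([600.5,362,8],(0,255,255)),([555,362,8],(255,255,255)),([546,378,26],(255,0,255))):
    q=proj('side',[p])[0];cv2.circle(b,(int((q[0]-170+.5)*7),int((q[1]-310+.5)*7)),4,c,-1)
cv2.imwrite('pics/c4.png',b)
E
```

```text
[554.96693819 362.31705422   8.22225881] 0.7374479672574215
```

View pics/c4.png

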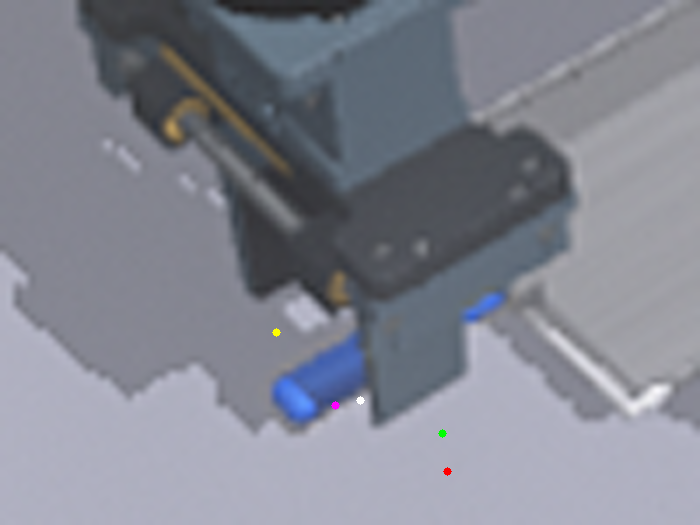

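With the fingers open, the near tip is at about (420,402) in the crop, where a tip at z=8 would be near (424,452). So the tips are really about 25 mm higher than the reading, and they closed just above the handle. I'll go down in small steps and watch the force.

Emit:
carry_out:
  moves:
    - [[0,0,0.5],0,1]
    - [[0,0,1.0],0,1]
    - [[0,0,1.2],0,1]
    - [[0,0,1.2],0,1]

```text
time_s: 6.68
position: [554.8, 362.2, -4.1]
tool_rot: [-2.331, -2.106, 0.001]
force: [-0.4, -0.1, 0.0]
gripper_width: 1.001
grasp_force: 0.0
```

```bash
python3 - <<'E'
from h import *
s=read_state();print(s['position'],s['gripper_width'],s['force'])
b=np.ascontiguousarray(snap('side')[310:385,170:270,::-1]);b=cv2.resize(b,None,fx=7,fy=7,interpolation=cv2.INTER_CUBIC)
for z,c in ((0,(0,0,255)),(10,(0,255,0)),(20,(0,255,255)),(30,(255,255,255))):
    q=proj('side',[[509.5,362,z]])[0];cv2.circle(b,(int((q[0]-170+.5)*7),int((q[1]-310+.5)*7)),4,c,-1)
cv2.imwrite('pics/c5.png',b)
E
```

```text
[554.7985022  362.22348905  -4.08243506] 1.0014832375575915 [-0.40883112 -0.06819879  0.01435473]
```

View pics/c5.png

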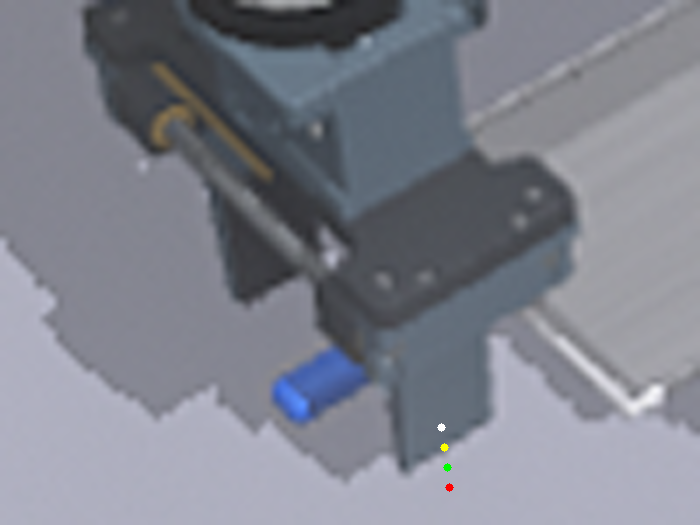

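With the reading at -4 there is no contact, and the tip projects at z≈21, so true z is about the reading + 25 mm. I'll go down the rest and close.

Emit:
carry_out:
  moves:
    - [[0,0,0.6],0,1]
    - [[0,0,1.2],0,1]
    - [[0,0,1.2],0,0]
    - [[0,0,1.2],0,-1]
    - [[0,0,1.2],0,-1]
    - [[0,0,1.2],0,-1]
    - [[0,0,1.2],0,-1]
    - [[0,0,1.2],0,-1]
    - [[0,0,1.2],0,-1]
    - [[0,0,1.2],0,-1]
    - [[0,0,1.2],0,-1]

```text
time_s: 8.1
position: [555.1, 362.3, -15.8]
tool_rot: [2.331, 2.106, 0.0]
force: [1.7, 0.1, -0.6]
gripper_width: 0.193
grasp_force: 30.0
```

Emit:
carry_out:
  moves:
    - [[0,1,0],0,-1]
    - [[0.1,2,0],-0.005,-1]
    - [[0.2,3,0],-0.01,-1]
    - [[0.3,4,0],-0.015,-1]
    - [[0.4,5,0],-0.02,-1]
    - [[0.5,6,0],-0.025,-1]
    - [[0.5,7,0],-0.025,-1]
    - [[0.5,8.1,0],-0.025,-1]
    - [[0.5,8.1,0],-0.025,-1]
    - [[0.5,8.1,0],-0.025,-1]

```text
time_s: 9.35
position: [636.6, 359.1, -15.7]
tool_rot: [2.303, 2.136, 0.001]
force: [2.0, 1.1, -1.0]
gripper_width: 0.197
grasp_force: 30.0
```

```bash
python3 - <<'E'
from h import *
s=read_state();A=R.from_rotvec(s['tool_rot']).as_matrix();print(s['position'],s['force'],A.round(3)[:2])
im=snap('top')
r=outline_of('top','catch_tray')[0];v,u=np.nonzero(r['region']);print(r['conf'],cv2.minAreaRect(at_z('top',np.c_[u,v],21)[:,:2].astype(np.float32)))
cv2.imwrite('pics/c6.png',cv2.resize(im[180:312,160:390,::-1],None,fx=3.4,fy=3.4,interpolation=cv2.INTER_CUBIC))
t=-.074;o=np.array([606,-49.3]);Rm=np.array([[np.cos(t),-np.sin(t)],[np.sin(t),np.cos(t)]])
P=[];
for l in([-78,110],[78,110]):
    print(proj('top',[[*(o+Rm@np.array(l)),21]]))
E
```

```text
[636.58157357 359.11596546 -15.73942117] [ 1.99806895  1.08331671 -0.97906911] [[ 0.075  0.997  0.001]
 [ 0.997 -0.075  0.   ]]
0.89 ((626.46728515625, 212.96478271484375), (232.697021484375, 151.89581298828125), 85.867919921875)
[[290.14363499 266.61526261]]
[[296.65408098 208.15579926]]
```

View pics/c6.png

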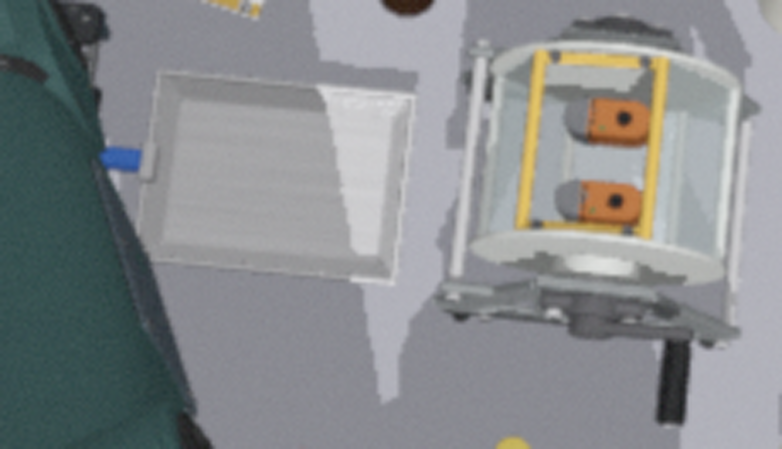

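The tray corners in the crop are at (160,72), (415,95), (397,283) and (137,262), squarely in front of the cradle mouth.

```bash
python3 - <<'E'
from h import *
t=-.074;o=np.array([606,-49.3]);Rm=np.array([[np.cos(t),-np.sin(t)],[np.sin(t),np.cos(t)]])
P=at_z('top',np.array([[160,72],[415,95],[397,283],[137,262]])/3.4+[160,180],21)[:,:2]
L=(P-o)@Rm;print(L.round(1),L.mean(0));s=read_state();g=(s['position'][:2]-o)@Rm;print(g)
d=Rm@(-L.mean(0));A=R.from_rotvec(s['tool_rot']).as_matrix();print(A.T@np.r_[d,0]/10)
E
```

```text
[[ 72.3 346.4]
 [ 74.6 148.2]
 [-72.8 145.3]
 [-77.  343.1]] [ -0.70670134 245.74505346]
[-9.06506557e-02  4.09558902e+02]
[-2.45743920e+01  1.02789325e-01 -2.17250347e-04]
```

Emit:
carry_out:
  moves:
    - [[-1.2,0,0],0,-1]
    - [[-2.4,0,0],0,-1]
    - [[-3.6,0,0],0,-1]
    - [[-4.8,0,0],0,-1]
    - [[-6,0,0],0,-1]
    - [[-7.5,0,0],0,-1]
    - [[-9,0,0],0,-1]
    - [[-10.5,0,0],0,-1]
    - [[-12,0.1,0],0,-1]
    - [[-13.5,0.1,0],0,-1]
    - [[-15,0.1,0],0,-1]
    - [[-15,0.1,0],0,-1]

```text
time_s: 10.95
position: [625.5, 208.0, -15.8]
tool_rot: [2.305, 2.134, -0.001]
force: [-1.3, -3.2, 0.7]
gripper_width: 0.194
grasp_force: 30.0
```

Emit:
carry_out:
  moves:
    - [[-1.2,0,0],0,-1]
    - [[-2.4,0,0],0,-1]
    - [[-3.6,0,0],0,-1]
    - [[-4.8,0,0],0,-1]
    - [[-6,0,0],0,-1]
    - [[-7.2,0,0],0,-1]
    - [[-8.4,0,0],0,-1]
    - [[-9.5,0,0],0,-1]
    - [[-9.5,0,0],0,-1]
    - [[-9.5,0,0],0,-1]
    - [[-9.5,0,0],0,-1]

```text
time_s: 12.32
position: [618.4, 114.8, -15.8]
tool_rot: [2.304, 2.136, -0.001]
force: [-0.9, -4.5, 1.9]
gripper_width: 0.195
grasp_force: 30.0
```

Emit:
carry_out:
  moves:
    - [[0,0,0],0,0]
    - [[0,0,0],0,1]
    - [[0,0,0],0,1]
    - [[0,0,0],0,1]
    - [[0,0,0],0,1]
    - [[0,0,-3],0,1]
    - [[0,0,-6],0,1]
    - [[0,0,-12],0,1]
    - [[0,0,-18],0,1]
    - [[0,0,-24],0,1]
    - [[0,0,-30],0,1]
    - [[0,0,-32],0,1]
    - [[0,0,-32],0,1]

```text
time_s: 13.95
position: [618.8, 114.8, 305.0]
tool_rot: [2.303, 2.135, 0.002]
force: [-0.8, 0.7, 0.1]
gripper_width: 1.002
grasp_force: 0.0
```

```bash
python3 - <<'E'
from h import *
s=read_state();print(s['joint_pos'].round(2),s['position'])
print(plan([458,-97,s['position'][2]],85.75))
im=snap('side')
for r in outline_of('side','catch_tray')[:1]+outline_of('side','tray_handle')[:1]:print(r['conf'],r['position'],at_z('side',[r['position']],21))
hsv=cv2.cvtColor(im,cv2.COLOR_RGB2HSV);k=cv2.inRange(hsv,(100,150,60),(125,255,255))>0
n,l,st,ce=cv2.connectedComponentsWithStats(k.astype(np.uint8));
for a,c in zip(st[1:],ce[1:]):
    if a[4]>60: print('blue',a,c,at_z('side',[c],28))
E
```

```text
[ 0.15  0.15  1.79 -0.    1.2   0.22] [618.84522087 114.82779464 305.03637714]
(array([-22.34, -14.43,  -0.04]), np.float64(1.5689865551662858))
0.91 [302.5, 284.5] [[610.2026089   26.85099695  21.        ]]
0.83 [302.6, 280.4] [[622.0378581   14.32358436  21.        ]]
blue [269 287  27  18 149] [282.59060403 294.91946309] [[613.88604212  98.90296112  28.        ]]
```

The handle sits at about y=148 in the cradle frame, so the tray is centred. Next I go over to the knob.

Emit:
carry_out:
  moves:
    - [[-22.3,-14.4,0],1.57,1]
    - [[-22.3,-14.4,0],1.57,1]
    - [[-22.3,-14.4,0],1.57,1]
    - [[-22.3,-14.4,0],1.57,1]
    - [[-22.3,-14.4,0],1.57,1]
    - [[-22.3,-14.4,0],1.57,1]
    - [[-22.3,-14.4,0],1.57,1]
    - [[-22.3,-14.4,0],1.57,1]
    - [[-22.3,-14.4,0],1.57,1]
    - [[-22.3,-14.4,0],1.57,1]
    - [[-22.3,-14.4,0],1.57,1]
    - [[-22.3,-14.4,0],1.57,1]
    - [[-22.3,-14.4,0],1.57,1]
    - [[-22.3,-14.4,0],1.57,1]
    - [[-22.3,-14.4,0],1.57,1]
    - [[-22.3,-14.4,0],1.57,1]
    - [[-22.3,-14.4,0],1.57,1]

```text
time_s: 16.23
position: [457.9, -96.6, 304.2]
tool_rot: [-3.139, 0.118, -0.0]
force: [0.0, -1.0, 0.0]
gripper_width: 1.0
grasp_force: 0.0
```

```bash
python3 - <<'E'
from h import *
s=read_state();print(s['joint_pos'].round(2),s['position'],R.from_rotvec(s['tool_rot']).as_matrix().round(3)[:2])
print(plan([458,-97,137],85.75))
E
```

```text
[-0.26 -0.15  2.09  0.    1.2   1.39] [457.93331545 -96.63861689 304.24928691] [[ 0.997 -0.075  0.   ]
 [-0.075 -0.997  0.   ]]
(array([1.000e-02, 4.000e-02, 1.672e+01]), np.float64(-0.0010182863251750505))
```

Emit:
carry_out:
  moves:
    - [[-0.3,0,4],0,0.2]
    - [[-0.3,0,8],0,0.2]
    - [[-0.3,0,11],0,0.2]
    - [[-0.3,0,12],0,0.2]
    - [[-0.3,0,13],0,0.2]
    - [[-0.3,0,14],0,0.2]
    - [[-0.3,0,15],0,0.2]
    - [[-0.3,0,16],0,0.2]
    - [[-0.3,0,16.7],0,0.2]
    - [[-0.3,0,16.7],0,0.2]

```text
time_s: 17.48
position: [454.7, -96.4, 136.7]
tool_rot: [-3.139, 0.118, 0.001]
force: [0.0, 0.3, 0.3]
gripper_width: 0.6
grasp_force: 0.0
```

Emit:
carry_out:
  moves:
    - [[0,0,0],0,-0.2]
    - [[0,0,0],0,-0.4]
    - [[0,0,0],0,-0.5]
    - [[0,0,0],0,-1]
    - [[0,0,0],0,-1]
    - [[0,0,0],0,-1]
    - [[0,0,0],0,-1]

```text
time_s: 18.35
position: [455.0, -94.3, 137.0]
tool_rot: [-3.135, 0.12, 0.0]
force: [5.2, 24.6, -1.9]
gripper_width: 0.21
grasp_force: 30.0
```

The knob is gripped. It sits about 2 mm further left than estimated, so I include that offset and turn to φ≈1.57 first.

Emit:
carry_out:
  moves:
    - [[0,-0.25,0],0,-1]
    - [[0,-0.3,-0.4],0,-1]
    - [[0,-0.5,-1.0],0,-1]
    - [[0,-0.7,-1.45],0,-1]
    - [[0,-0.95,-1.9],0,-1]
    - [[0,-1.25,-2.35],0,-1]
    - [[0,-1.55,-2.8],0,-1]
    - [[0,-1.9,-3.15],0,-1]
    - [[0,-2.3,-3.5],0,-1]
    - [[0,-2.7,-3.85],0,-1]
    - [[0,-3.2,-4.15],0,-1]
    - [[0,-3.65,-4.35],0,-1]
    - [[0,-4.1,-4.55],0,-1]
    - [[0,-4.6,-4.7],0,-1]
    - [[0,-5.1,-4.85],0,-1]
    - [[0,-5.6,-4.9],0,-1]
    - [[0,-6.15,-4.95],0,-1]

```text
time_s: 20.48
position: [459.9, -36.0, 189.1]
tool_rot: [3.137, -0.118, 0.001]
force: [-13.3, -7.1, 26.3]
gripper_width: 0.21
grasp_force: 30.0
```

```bash
python3 - <<'E'
from h import *
s=read_state();print(s['position'],s['force'],s['moment'],s['gripper_width'])
t=-.074;o=np.array([606,-49.3]);Rm=np.array([[np.cos(t),-np.sin(t)],[np.sin(t),np.cos(t)]])
print((s['position'][:2]-o)@Rm, s['position'][2]+25+18.8)
snap('side','side7.png')
E
```

```text
[459.9461611  -35.9785892  189.11899134] [-13.30131657  -7.07235877  26.25013255] [-1.27647844  2.56399727 -0.25303415] 0.21000224081571653
[-146.63901089    2.48683072] 232.91899134115616
```

View pics/side7.png

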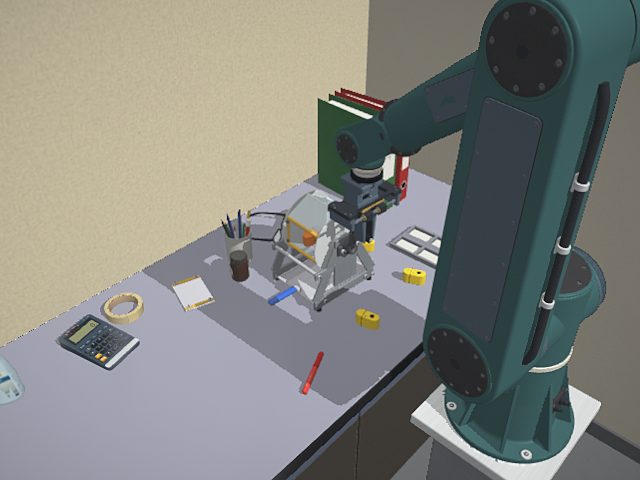

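The side view shows the port turned to face left, with its yellow edge at (300,225), and the tray handle in place at (285,293). I'll go on to 3.14 with the z corrected up by 2.5 mm.

Emit:
carry_out:
  moves:
    - [[0,-0.1,-0.25],0,-1]
    - [[0,-0.55,-0.25],0,-1]
    - [[0,-1.05,-0.15],0,-1]
    - [[0,-1.55,-0.05],0,-1]
    - [[0,-2.05,0.1],0,-1]
    - [[0,-2.55,0.3],0,-1]
    - [[0,-3.0,0.55],0,-1]
    - [[0,-3.45,0.85],0,-1]
    - [[0,-3.85,1.15],0,-1]
    - [[0,-4.25,1.5],0,-1]
    - [[0,-4.6,1.9],0,-1]
    - [[0,-4.9,2.3],0,-1]
    - [[0,-5.2,2.75],0,-1]
    - [[0,-5.45,3.25],0,-1]
    - [[0,-5.65,3.7],0,-1]
    - [[0,-5.8,4.2],0,-1]
    - [[0,-5.9,4.7],0,-1]
    - [[0,-6.0,5.25],0,-1]
    - [[0,-6.0,5.75],0,-1]
    - [[0,-6.0,5.9],0,-1]

```text
time_s: 23.02
position: [464.8, 24.8, 128.5]
tool_rot: [-3.139, 0.118, -0.002]
force: [-0.1, 1.2, 5.7]
gripper_width: 0.212
grasp_force: 30.0
```

Emit:
carry_out:
  moves:
    - [[0,0,0.1],0,-1]
    - [[0,0,0.1],0,-1]
    - [[0,0,0.1],0,-1]
    - [[0,0,0.1],0,-1]
    - [[0,0,0.1],0,-1]
    - [[0,0,0.1],0,-1]

```text
time_s: 23.78
position: [464.8, 24.8, 127.4]
tool_rot: [-3.139, 0.118, -0.002]
force: [1.6, 1.7, 4.2]
gripper_width: 0.208
grasp_force: 30.0
```

```bash
python3 - <<'E'
from h import *
s=read_state();print(s['position'],s['force'],s['gripper_width'])
t=-.074;o=np.array([606,-49.3]);Rm=np.array([[np.cos(t),-np.sin(t)],[np.sin(t),np.cos(t)]])
print((s['position'][:2]-o)@Rm, s['position'][2]+25+18.8)
a=snap('side');b=snap('top')
f=lambda im,x0,y0,x1,y1,k:cv2.resize(im[y0:y1,x0:x1,::-1],None,fx=k,fy=k,interpolation=cv2.INTER_CUBIC)
A=f(a,255,180,390,320,3);B=f(b,255,170,390,310,2.9)
c=np.zeros((430,800,3),np.uint8);c[:A.shape[0],:A.shape[1]]=A;c[:B.shape[0],407:407+B.shape[1]]=B;cv2.imwrite('pics/c8.png',c)
E
```

```text
[464.75830982  24.76319058 127.35964148] [1.56291924 1.72407824 4.20048711] 0.20765348868084094
[-146.33082232   63.41814949] 171.15964147645946
```

View pics/c8.png

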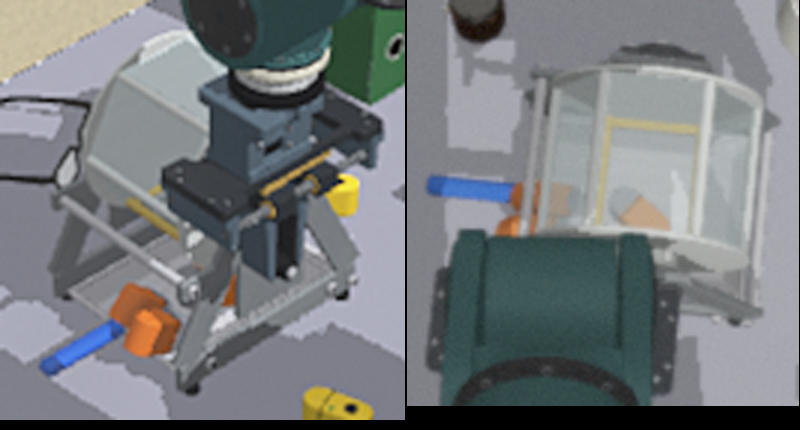

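All the housings seen have dropped into the tray: two near the handle end at (140,320) in the left crop, and one under the barrel at (640,212) in the right crop. The port is down, at angle about 3.14. I'll turn it back.

Emit:
carry_out:
  moves:
    - [[0,0,-0.5],0,-1]
    - [[0,0.1,-1.15],0,-1]
    - [[0,0.25,-1.75],0,-1]
    - [[0,0.45,-2.3],0,-1]
    - [[0,0.7,-2.85],0,-1]
    - [[0,1.0,-3.4],0,-1]
    - [[0,1.4,-3.9],0,-1]
    - [[0,1.8,-4.35],0,-1]
    - [[0,2.25,-4.75],0,-1]
    - [[0,2.7,-5.1],0,-1]
    - [[0,3.25,-5.4],0,-1]
    - [[0,3.8,-5.65],0,-1]
    - [[0,4.35,-5.85],0,-1]
    - [[0,4.95,-6.0],0,-1]
    - [[0,5.5,-6.1],0,-1]
    - [[0,6.0,-6.1],0,-1]

```text
time_s: 25.88
position: [459.9, -34.8, 189.3]
tool_rot: [-3.138, 0.118, -0.001]
force: [-8.0, 5.2, 24.0]
gripper_width: 0.216
grasp_force: 30.0
```

Emit:
carry_out:
  moves:
    - [[0,0.5,-0.05],0,-1]
    - [[0,1.1,0.05],0,-1]
    - [[0,1.65,0.2],0,-1]
    - [[0,2.25,0.4],0,-1]
    - [[0,2.75,0.65],0,-1]
    - [[0,3.25,0.95],0,-1]
    - [[0,3.7,1.3],0,-1]
    - [[0,4.15,1.7],0,-1]
    - [[0,4.55,2.1],0,-1]
    - [[0,4.9,2.6],0,-1]
    - [[0,5.25,3.1],0,-1]
    - [[0,5.5,3.65],0,-1]
    - [[0,5.7,4.2],0,-1]
    - [[0,5.85,4.8],0,-1]
    - [[0,5.95,5.4],0,-1]
    - [[0,6.0,6.0],0,-1]
    - [[0,6.0,6.15],0,-1]
    - [[0,6.0,6.15],0,-1]

```text
time_s: 28.12
position: [454.9, -94.7, 126.3]
tool_rot: [-3.139, 0.118, 0.001]
force: [0.8, 4.1, -0.6]
gripper_width: 0.21
grasp_force: 30.0
```

Emit:
carry_out:
  moves:
    - [[0,0,0],0,0]
    - [[0,0,0],0,0.2]
    - [[0,0,0],0,0.2]
    - [[0,0,0],0,0.2]
    - [[0,0,-3],0,0.2]
    - [[0,0,-6],0,0.2]
    - [[0,0,-12],0,1]
    - [[0,0,-18],0,1]
    - [[0,0,-18],0,1]

```text
time_s: 29.25
position: [457.2, -95.5, 311.0]
tool_rot: [3.138, -0.118, 0.012]
force: [-0.2, -0.9, -1.1]
gripper_width: 0.895
grasp_force: 0.0
```

```bash
python3 - <<'E'
from h import *
s=read_state();print(s['position'],s['joint_pos'].round(2))
print(plan([618,160,305],-4.25))
a=snap('side');b=snap('top')
hsv=cv2.cvtColor(a,cv2.COLOR_RGB2HSV);k=cv2.inRange(hsv,(100,150,60),(125,255,255))>0
n,l,st,ce=cv2.connectedComponentsWithStats(k.astype(np.uint8));
for q,c in zip(st[1:],ce[1:]):
    if q[4]>60: print('blue',q,c,at_z('side',[c],28))
hsv=cv2.cvtColor(b,cv2.COLOR_RGB2HSV);k=cv2.inRange(hsv,(100,150,60),(125,255,255))>0
n,l,st,ce=cv2.connectedComponentsWithStats(k.astype(np.uint8));
for q,c in zip(st[1:],ce[1:]):
    if q[4]>60: print('bluetop',q,c,at_z('top',[c],28))
f=lambda im,x0,y0,x1,y1,k:cv2.resize(im[y0:y1,x0:x1,::-1],None,fx=k,fy=k,interpolation=cv2.INTER_CUBIC)
A=f(a,255,180,390,320,3);B=f(b,255,170,390,310,2.9)
c=np.zeros((430,800,3),np.uint8);c[:A.shape[0],:A.shape[1]]=A;c[:B.shape[0],407:407+B.shape[1]]=B;cv2.imwrite('pics/c9.png',c)
E
```

```text
[457.18832727 -95.51105244 310.96252256] [-0.26 -0.16  2.09 -0.    1.21  1.39]
(array([ 14.11, -26.69,   0.66]), np.float64(1.5698037573093055))
blue [269 287  27  18 133] [282.69924812 294.63909774] [[614.47379801  97.92711631  28.        ]]
bluetop [263 231  28   8 146] [276.04109589 234.61643836] [[617.94954334 105.41738571  28.        ]]
```

View pics/c9.png

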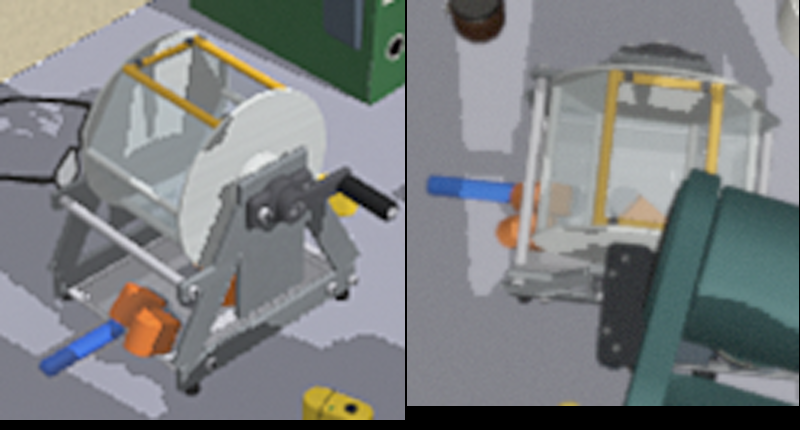

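The barrel is empty with its port up. Three housings lie at the tray: two at the left end, at (135,300) and (152,333) in the left crop, and one under the barrel at (640,210) in the right crop. I'll go back to the handle.

Emit:
carry_out:
  moves:
    - [[14.5,-22.2,0],-1.57,1]
    - [[14.5,-22.2,0],-1.57,1]
    - [[14.5,-22.2,0],-1.57,1]
    - [[14.5,-22.2,0],-1.57,1]
    - [[14.5,-22.2,0],-1.57,1]
    - [[14.5,-22.2,0],-1.57,1]
    - [[14.5,-22.2,0],-1.57,1]
    - [[14.5,-22.2,0],-1.57,1]
    - [[14.5,-22.2,0],-1.57,1]
    - [[14.5,-22.2,0],-1.57,1]
    - [[14.5,-22.2,0],-1.57,1]
    - [[14.5,-22.2,0],-1.57,1]
    - [[14.5,-22.2,0],-1.57,1]
    - [[14.5,-22.2,0],-1.57,1]
    - [[14.5,-22.2,0],-1.57,1]
    - [[14.5,-22.2,0],-1.57,1]
    - [[14.5,-22.2,0],-1.57,1]

```text
time_s: 31.48
position: [616.3, 115.5, 306.3]
tool_rot: [2.304, 2.135, 0.0]
force: [-0.5, -0.9, 0.3]
gripper_width: 0.998
grasp_force: 0.0
```

```bash
python3 - <<'E'
from h import *
s=read_state();print(s['position'],s['joint_pos'].round(2))
print(plan([618.5,115,-15.8],-4.25))
a=snap('side')
hsv=cv2.cvtColor(a,cv2.COLOR_RGB2HSV);k=cv2.inRange(hsv,(100,150,60),(125,255,255))>0
n,l,st,ce=cv2.connectedComponentsWithStats(k.astype(np.uint8));
for q,c in zip(st[1:],ce[1:]):
    if q[4]>60: print('blue',q,c,at_z('side',[c],28))
E
```

```text
[616.32849802 115.54383813 306.25784622] [ 0.15  0.14  1.8  -0.    1.2   0.22]
(array([-0.04,  0.22, 32.21]), np.float64(-0.001838091604483779))
blue [269 287  27  18 143] [282.44755245 294.95804196] [[614.05594045  99.26948731  28.        ]]
```

Emit:
carry_out:
  moves:
    - [[0,0.2,6],0,1]
    - [[0,0.2,12],0,1]
    - [[0,0.2,18],0,1]
    - [[0,0.2,24],0,1]
    - [[0,0.2,28],0,1]
    - [[0,0.2,30],0,1]
    - [[0,0.2,31],0,1]
    - [[0,0.2,32.2],0,1]
    - [[0,0.2,32.2],0,0]
    - [[0,0.2,32.2],0,-1]
    - [[0,0.2,32.2],0,-1]
    - [[0,0.2,32.2],0,-1]
    - [[0,0.2,32.2],0,-1]
    - [[0,0.2,32.2],0,-1]
    - [[0,0.2,32.2],0,-1]
    - [[0,0.2,32.2],0,-1]
    - [[0,0.2,32.2],0,-1]

```text
time_s: 33.65
position: [618.3, 115.4, -15.8]
tool_rot: [2.304, 2.136, -0.0]
force: [0.1, -0.4, 0.5]
gripper_width: 0.195
grasp_force: 30.0
```

Emit:
carry_out:
  moves:
    - [[0.5,0,0],0,-1]
    - [[1.2,0,0],0,-1]
    - [[2,0,0],0,-1]
    - [[2.8,0,0],0,-1]
    - [[3.6,0,0],0,-1]
    - [[4.4,0,0],0,-1]
    - [[5.2,0,0],0,-1]
    - [[6,0,0],0,-1]
    - [[6.8,0,0],0,-1]
    - [[7.6,0,0],0,-1]
    - [[8.4,0,0],0,-1]
    - [[9.2,0,0],0,-1]
    - [[10,0,0],0,-1]
    - [[10.8,0,0],0,-1]
    - [[11.6,0,0],0,-1]
    - [[12.4,0,0],0,-1]
    - [[13.2,0,0],0,-1]
    - [[14,0,0],0,-1]

```text
time_s: 35.9
position: [628.9, 255.5, -15.8]
tool_rot: [-2.304, -2.135, 0.0]
force: [-0.6, -3.9, -0.0]
gripper_width: 0.196
grasp_force: 30.0
```

Emit:
carry_out:
  moves:
    - [[1,0,0],0,-1]
    - [[2,0,0],0,-1]
    - [[3,0,0],0,-1]
    - [[4,0,0],0,-1]
    - [[5,0,0],0,-1]
    - [[6,0,0],0,-1]
    - [[7,0,0],0,-1]
    - [[8,0,0],0,-1]
    - [[9,0,0],0,-1]
    - [[10,0,0],0,-1]
    - [[11,0,0],0,-1]
    - [[11.5,0,0],0,-1]
    - [[11.5,0,0],0,-1]
    - [[11.5,0,0],0,0]
    - [[11.5,0,0],0,1]
    - [[11.5,0,0],0,1]
    - [[11.5,0,0],0,1]
    - [[11.5,0,0],0,1]

```text
time_s: 38.15
position: [637.7, 369.6, -15.8]
tool_rot: [-2.304, -2.135, -0.0]
force: [-0.4, -0.5, -0.5]
gripper_width: 0.709
grasp_force: 0.0
```

Emit:
carry_out:
  moves:
    - [[0,0,-3],0,1]
    - [[0,0,-8],0,1]
    - [[0,0,-14],0,1]
    - [[0,0,-20],0,1]
    - [[10,0,-22],0,1]
    - [[20,0,-22],0,1]
    - [[20,0,-22],0,1]
    - [[20,0,-22],0,1]
    - [[20,0,-22],0,1]
    - [[20,0,-22],0,1]

```text
time_s: 39.4
position: [653.0, 567.6, 204.0]
tool_rot: [2.305, 2.134, -0.001]
force: [0.6, -0.4, 0.2]
gripper_width: 0.996
grasp_force: 0.0
```

```bash
python3 - <<'E'
from h import *
s=read_state();print(s['position'],s['gripper_width'])
a=snap('side');b=snap('top')
for n in ('catch_tray','housing_0'):
    for c in('top','side'):
        for r in outline_of(c,n)[:8]:print(c,n,round(r['conf'],2),np.round(r['position']),r['region'].sum(),at_z(c,[r['position']],25).round())
f=lambda im,x0,y0,x1,y1,k:cv2.resize(im[y0:y1,x0:x1,::-1],None,fx=k,fy=k,interpolation=cv2.INTER_CUBIC)
A=f(a,200,230,340,370,2.8);B=f(b,180,180,320,290,2.85)
c=np.zeros((400,800,3),np.uint8);c[:A.shape[0],:A.shape[1]]=A;c[:B.shape[0],400:400+B.shape[1]]=B;cv2.imwrite('pics/c10.png',c)
E
```

```text
[652.99930699 567.58048364 204.03095169] 0.9955176927122914
top catch_tray 0.68 [239. 229.] 3961 [[632. 202.  25.]]
top catch_tray 0.32 [456. 296.] 3471 [[ 472. -359.   25.]]
side catch_tray 0.91 [250. 310.] 2527 [[637. 194.  25.]]
side catch_tray 0.62 [226. 340.] 370 [[599. 307.  25.]]
top housing_0 0.75 [200. 246.] 297 [[582. 301.  25.]]
top housing_0 0.7 [313. 322.] 261 [[397.   4.  25.]]
top housing_0 0.7 [400. 317.] 266 [[ 414. -218.   25.]]
top housing_0 0.61 [405. 244.] 284 [[ 604. -231.   25.]]
top housing_0 0.53 [206. 231.] 216 [[624. 287.  25.]]
side housing_0 0.77 [412. 276.] 174 [[ 410. -204.   25.]]
side housing_0 0.72 [227. 342.] 359 [[591. 310.  25.]]
side housing_0 0.61 [251. 317.] 383 [[614. 211.  25.]]
side housing_0 0.58 [369. 320.] 334 [[387.  14.  25.]]
side housing_0 0.55 [221. 326.] 229 [[647. 284.  25.]]
side housing_0 0.4 [368. 247.] 41 [[ 582. -221.   25.]]
```

View pics/c10.png

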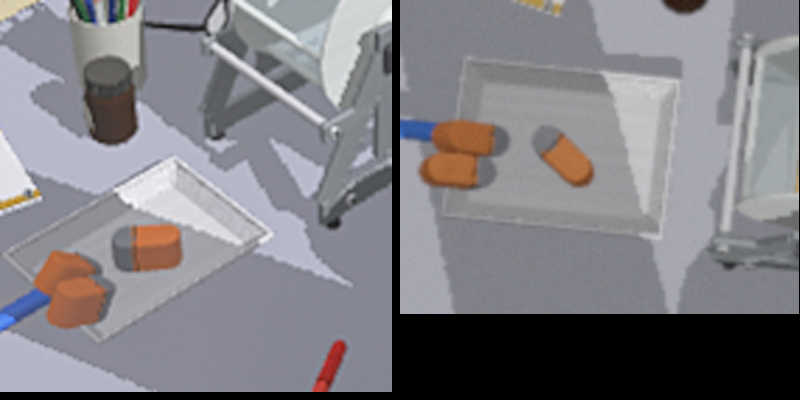

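The crop shows housing C flat on the tray floor, centred near (566,158) in the right crop with its long axis at about 45°. Housings A (465,137) and B (450,170) lie side by side, leaning over the handle-side rim. I'll take C first and then push B off the rim. Now I measure these and the pockets.

```bash
cat >> h.py <<'E'
def oranges(cam='top',z=30,box=(190,190,300,290),frame=None):
    im=grab_frame(cam) if frame is None else frame
    hsv=cv2.cvtColor(im,cv2.COLOR_RGB2HSV);k=cv2.inRange(hsv,(4,130,70),(17,255,255))
    q=np.zeros_like(k);x0,y0,x1,y1=box;q[y0:y1,x0:x1]=k[y0:y1,x0:x1]
    n,l,st,ce=cv2.connectedComponentsWithStats(q)
    out=[]
    for i in range(1,n):
        if st[i,4]<40: continue
        v,u=np.nonzero(l==i);P=at_z(cam,np.c_[u,v],z)[:,:2].astype(np.float32)
        r=cv2.minAreaRect(P);w,h=r[1];ang=r[2] if w>=h else r[2]+90
        out.append((ce[i].round(1),st[i,4],np.round(r[0],1),np.round(r[1],1),round(ang,1)))
    return out
E
python3 - <<'E'
from h import *
im=grab_frame('top')
for o in oranges(frame=im):print(o)
r=outline_of('top','catch_tray')[0]
hsv=cv2.cvtColor(im,cv2.COLOR_RGB2HSV)
# pockets
k=cv2.inRange(hsv,(0,0,205),(179,40,255));q=np.zeros_like(k);q[255:335,425:485]=k[255:335,425:485]
n,l,st,ce=cv2.connectedComponentsWithStats(q)
for i in range(1,n):
    if st[i,4]>100:
        v,u=np.nonzero(l==i);print(st[i],at_z('top',[ce[i]],4).round(1),cv2.minAreaRect(at_z('top',np.c_[u,v],4)[:,:2].astype(np.float32)))
# gray cap of C: pixel intensities along the long axis
for t in np.arange(-14,15,1):
    p=np.array([238.2,236.1])+t*np.array([.71,.70]);print(t,im[int(round(p[1])),int(round(p[0]))],end=' ')
E
```

```text
(array([200.2, 233.3]), np.int32(396), array([614.3, 299.2]), array([54.9, 58.8]), 175.9)
(array([239.1, 236.6]), np.int32(156), array([609.3, 200.1]), array([45. , 23.7]), 46.8)
[433 266  16  24 363] [[ 521.4 -325.6    4. ]] ((521.3998413085938, -325.87298583984375), (39.2269287109375, 61.64765548706055), 89.23452758789062)
[460 266  16  24 359] [[ 523.4 -396.     4. ]] ((523.4378662109375, -395.9971923828125), (60.32870101928711, 39.78396987915039), 1.6075190305709839)
[434 298  17  24 366] [[ 439.1 -327.9    4. ]] ((438.5417785644531, -327.9956359863281), (59.037540435791016, 39.99357986450195), 1.7900338172912598)
[461 298  17  24 361] [[ 440.9 -398.1    4. ]] ((440.4632568359375, -398.1946105957031), (59.009918212890625, 39.37284851074219), 1.5668623447418213)
-14 [123 122 127] -13 [120 120 126] -12 [119 119 124] -11 [119 119 124] -10 [120 120 126] -9 [114 114 119] -8 [103 103 105] -7 [106  98  94] -6 [169 114  80] -5 [177 114  66] -4 [177 114  66] -3 [176 112  63] -2 [177 112  65] -1 [177 112  65] 0 [179 114  66] 1 [178 115  66] 2 [177 112  64] 3 [177 112  64] 4 [178 114  66] 5 [177 115  66] 6 [177 115  66] 7 [177 113  64] 8 [152  93  53] 9 [129  77  43] 10 [115  69  40] 11 [133 116 108] 12 [150 146 146] 13 [153 152 155] 14 [152 150 153]
```

```bash
python3 - <<'E'
from h import *
e=at_z('top',[[238.2+7.7*.71,236.1+7.7*.7]],37)[0];f=at_z('top',[[238.2-6.4*.71,236.1-6.4*.7]],37)[0];print(e,f)
a=np.radians(46);c=e[:2]+32*np.array([np.cos(a),np.sin(a)]);print('C',c)
im=cv2.imread('pics/c10.png')
print(plan([*c,100],136),plan([*c,100],-44))
# A/B points
for n,p in dict(A_out=(434,130),A_in=(495,138),B_out=(421,168),B_in=(480,172)).items():
    px=np.array([(p[0]-400)/2.85+180,p[1]/2.85+180]);print(n,px.round(1),at_z('top',[px],40)[0].round())
E
```

```text
[595.71380389 187.07556924  37.        ] [620.81193599 214.14231644  37.        ]
C [617.94287174 210.09444285]
(array([-36.03,  -0.76,  10.44]), np.float64(0.6916060269184688)) (array([-36.03,  -0.76,  10.44]), np.float64(0.6916060269184688))
A_out [191.9 225.6] [633. 322.  40.]
A_in [213.3 228.4] [627. 266.  40.]
B_out [187.4 238.9] [598. 331.  40.]
B_in [208.1 240.4] [595. 278.  40.]
```

Emit:
carry_out:
  moves:
    - [[-36,-0.8,10.4],0.69,0.3]
    - [[-36,-0.8,10.4],0.69,0.3]
    - [[-36,-0.8,10.4],0.69,0.3]
    - [[-36,-0.8,10.4],0.69,0.3]
    - [[-36,-0.8,10.4],0.69,0.3]
    - [[-36,-0.8,10.4],0.69,0.3]
    - [[-36,-0.8,10.4],0.69,0.3]
    - [[-36,-0.8,10.4],0.69,0.3]
    - [[-36,-0.8,10.4],0.69,0.3]
    - [[-36,-0.8,10.4],0.69,0.3]
    - [[-36,-0.8,14],0.69,0.3]
    - [[-36,-0.8,17],0.69,0.3]
    - [[-36,-0.8,19],0.69,0.3]
    - [[-36,-0.8,20],0.69,0.3]
    - [[-36,-0.8,21],0.69,0.3]
    - [[-36,-0.8,21],0.69,0.3]

```text
time_s: 41.8
position: [617.6, 210.8, -5.9]
tool_rot: [2.891, 1.23, -0.0]
force: [0.2, -0.0, 0.1]
gripper_width: 0.649
grasp_force: 0.0
```

Emit:
carry_out:
  moves:
    - [[0,0,0],0,0]
    - [[0,0,0],0,-0.2]
    - [[0,0,0],0,-1]
    - [[0,0,0],0,-1]
    - [[0,0,0],0,-1]
    - [[0,0,0],0,-1]
    - [[0,0,0],0,-1]

```text
time_s: 42.68
position: [617.7, 210.7, -5.5]
tool_rot: [2.891, 1.23, 0.0]
force: [-2.0, -1.0, 6.4]
gripper_width: 0.305
grasp_force: 30.0
```

Emit:
carry_out:
  moves:
    - [[0,0,-2],0,-1]
    - [[0,0,-6],0,-1]
    - [[0,0,-12],0,-1]
    - [[0,0,-18],0,-1]
    - [[0,0,-24],0,-1]
    - [[0,0,-30],0,-1]
    - [[0,0,-31.5],0,-1]
    - [[0,0,-31.5],0,-1]

```text
time_s: 43.68
position: [617.6, 210.8, 310.3]
tool_rot: [2.89, 1.23, 0.003]
force: [0.4, 0.9, -1.5]
gripper_width: 0.298
grasp_force: 30.0
```

```bash
python3 - <<'E'
from h import *
s=read_state();print(s['position'],s['gripper_width'],s['joint_pos'].round(2))
for p in([523.4,-396],[521.4,-325.7],[440.7,-398]):print(p,plan([*p,s['position'][2]],91.6))
E
```

```text
[617.59963857 210.76043456 310.34814431] 0.29775018585802493 [0.29 0.18 1.74 0.   1.22 1.06]
[523.4, -396] (array([-5.026e+01,  3.527e+01, -5.000e-02]), np.float64(0.7768974124967565))
[521.4, -325.7] (array([-4.533e+01,  3.026e+01, -4.000e-02]), np.float64(0.7768974124967565))
[440.7, -398] (array([-56.14,  29.45,  -0.06]), np.float64(0.7768974124967565))
```

Emit:
carry_out:
  moves:
    - [[-4,2.8,0],0.07,-1]
    - [[-8,5.6,0],0.14,-1]
    - [[-12,8.4,0],0.21,-1]
    - [[-16,11.2,0],0.28,-1]
    - [[-20,14,0],0.35,-1]
    - [[-24,16.8,0],0.42,-1]
    - [[-28,19.6,0],0.49,-1]
    - [[-32,22.4,0],0.56,-1]
    - [[-36,25.2,0],0.63,-1]
    - [[-40,28,0],0.7,-1]
    - [[-44,30.8,0],0.777,-1]
    - [[-48,33.6,0],0.777,-1]
    - [[-50.3,35.3,0],0.777,-1]
    - [[-50.3,35.3,0],0.777,-1]
    - [[-50.3,35.3,0],0.777,-1]

```text
time_s: 45.55
position: [522.8, -395.5, 307.7]
tool_rot: [-3.14, -0.044, 0.003]
force: [-0.2, -0.6, -0.3]
gripper_width: 0.305
grasp_force: 30.0
```

```bash
python3 - <<'E'
from h import *
s=read_state();print(s['position'],s['gripper_width'])
print(plan([523.4,-396,-3],91.6))
im=grab_frame('top');print(oranges(frame=im,z=290,box=(420,230,520,330)))
E
```

```text
[ 522.77454536 -395.54576193  307.68901228] 0.30549729417084187
(array([ 0.11,  0.1 , 31.07]), np.float64(-0.00011034456537243347))
[]
```

Emit:
carry_out:
  moves:
    - [[0.1,0.1,6],0,-1]
    - [[0.1,0.1,12],0,-1]
    - [[0.1,0.1,18],0,-1]
    - [[0.1,0.1,24],0,-1]
    - [[0.1,0.1,27],0,-1]
    - [[0.1,0.1,29],0,-1]
    - [[0.1,0.1,30],0,-1]
    - [[0.1,0.1,30.6],0,-1]
    - [[0.1,0.1,30.6],0,-1]

```text
time_s: 46.72
position: [524.6, -397.7, 3.8]
tool_rot: [3.141, 0.044, 0.001]
force: [0.3, 0.7, 0.6]
gripper_width: 0.302
grasp_force: 30.0
```

Emit:
carry_out:
  moves:
    - [[0,0,0.2],0,-1]
    - [[0,0,0.3],0,-1]
    - [[0,0,0.3],0,-0.3]
    - [[0,0,0.3],0,-0.1]
    - [[0,0,0.3],0,0]
    - [[0,0,0],0,0]
    - [[0,0,-3],0,0]
    - [[0,0,-8],0,0]
    - [[0,0,-14],0,0]
    - [[0,0,-20],0,0]
    - [[0,0,-26],0,0]
    - [[0,0,-31],0,0]
    - [[0,0,-31],0,0]

```text
time_s: 48.35
position: [525.7, -398.6, 318.2]
tool_rot: [3.137, 0.044, 0.009]
force: [0.4, -1.2, -1.0]
gripper_width: 0.496
grasp_force: 0.0
```

```bash
python3 - <<'E'
from h import *
print(read_state()['joint_pos'].round(2),plan([598,372,318],-4.3))
E
```

```text
[-0.68  0.18  1.72 -0.    1.23  0.86] (array([  9.37, -76.83,  -0.29]), np.float64(-1.4679278965575546))
```

Emit:
carry_out:
  moves:
    - [[9.4,-76.8,0],-1.47,-1]
    - [[9.4,-76.8,0],-1.47,-1]
    - [[9.4,-76.8,0],-1.47,-1]
    - [[9.4,-76.8,0],-1.47,-1]
    - [[9.4,-76.8,0],-1.47,-1]
    - [[9.4,-76.8,0],-1.47,-1]
    - [[9.4,-76.8,0],-1.47,-1]
    - [[9.4,-76.8,0],-1.47,-1]
    - [[9.4,-76.8,0],-1.47,-1]
    - [[9.4,-76.8,0],-1.47,-1]
    - [[9.4,-76.8,0],-1.47,-1]
    - [[9.4,-76.8,0],-1.47,-1]
    - [[9.4,-76.8,0],-1.47,-1]
    - [[9.4,-76.8,0],-1.47,-1]
    - [[9.4,-76.8,0],-1.47,-1]
    - [[9.4,-76.8,0],-1.47,-1]
    - [[9.4,-76.8,0],-1.47,-1]
    - [[9.4,-76.8,0],-1.47,-1]
    - [[9.4,-76.8,0],-1.47,-1]
    - [[9.4,-76.8,0],-1.47,-1]

```text
time_s: 50.85
position: [596.9, 372.8, 313.2]
tool_rot: [2.301, 2.139, -0.0]
force: [-0.5, 0.2, -0.3]
gripper_width: 0.001
grasp_force: 0.0
```

```bash
python3 - <<'E'
from h import *
s=read_state();print(s['position'],s['gripper_width'],s['joint_pos'].round(2))
im=grab_frame('top')
print(oranges(frame=im,z=38,box=(420,250,495,335)))
print(oranges(frame=im,z=40))
for r in outline_of('top','housing_0'):
    v,u=np.nonzero(r['region']);q=cv2.minAreaRect(at_z('top',np.c_[u,v],30)[:,:2].astype(np.float32));print(round(r['conf'],2),np.round(r['position']),np.round(q[0]),np.round(q[1]),round(q[2]))
print(plan([598,372,3],-4.3))
E
```

```text
[596.88335305 372.8078102  313.20335587] 0.0008390315728424589 [ 0.53  0.27  1.63 -0.    1.24  0.6 ]
[(array([471.3, 280.3]), np.int32(182), array([ 511.2, -397. ]), array([28.1, 43.2]), 178.6)]
[(array([199.9, 233.2]), np.int32(379), array([612.3, 297.9]), array([52.3, 58.4]), 175.9)]
0.83 [201. 241.] [596. 302.] [29. 65.] 2
0.8 [407. 241.] [ 607. -228.] [63. 34.] 41
0.76 [205. 228.] [630. 292.] [69. 31.] 86
0.7 [399. 320.] [ 411. -211.] [62. 31.] 25
0.65 [312. 322.] [399.   7.] [62. 28.] 13
0.51 [471. 274.] [ 522. -397.] [33. 63.] 89
(array([-0.08,  0.12, 31.02]), np.float64(0.0020946628772304555))
```

C is in its pocket at (522,-397) against the pocket at (523,-396). Next I lower the closed fingers behind B and push it into the tray.

Emit:
carry_out:
  moves:
    - [[-0.1,0,6],0,-1]
    - [[-0.1,0,12],0,-1]
    - [[-0.1,0,18],0,-1]
    - [[-0.1,0,24],0,-1]
    - [[-0.1,0,29],0,-1]
    - [[-0.1,0,31],0,-1]
    - [[-0.1,0,31],0,-1]
    - [[-1,0,31],0,-1]
    - [[-2,0,31],0,-1]
    - [[-3,0,31],0,-1]
    - [[-4,0,31],0,-1]
    - [[-5,0,31],0,-1]
    - [[-6,0,31],0,-1]
    - [[-7,0,31],0,-1]
    - [[-8,0,31],0,-1]
    - [[-9,0,31],0,-1]
    - [[-10,0,31],0,-1]
    - [[-11,0,31],0,-1]
    - [[-11,0,31],0,-1]

```text
time_s: 53.32
position: [588.8, 262.4, 3.2]
tool_rot: [-2.302, -2.138, 0.001]
force: [-0.2, 0.6, 0.1]
gripper_width: 0.007
grasp_force: 0.1
```

Emit:
carry_out:
  moves:
    - [[0.5,0,0],0,-1]
    - [[1,0,-3],0,-1]
    - [[3,0,-10],0,-1]
    - [[9,0,-16],0,-1]
    - [[15,0,-20],0,-1]
    - [[21,0,-22],0,-1]
    - [[27,0,-22],0,-1]
    - [[29,0,-22],0,-1]
    - [[29,0,-22],0,1]
    - [[29,0,-22],0,1]

```text
time_s: 54.58
position: [609.5, 552.3, 222.6]
tool_rot: [2.3, 2.14, -0.002]
force: [0.2, -0.7, -0.9]
gripper_width: 0.194
grasp_force: 0.0
```

```bash
python3 - <<'E'
from h import *
s=read_state();print(s['position'],s['gripper_width'],s['joint_pos'].round(2))
im=grab_frame('top');cv2.imwrite('pics/t11.png',im[:,:,::-1])
for z in (30,):print(*oranges(frame=im,z=z),sep='\n')
for r in outline_of('top','housing_0'):
    v,u=np.nonzero(r['region']);q=cv2.minAreaRect(at_z('top',np.c_[u,v],30)[:,:2].astype(np.float32));print(round(r['conf'],2),np.round(r['position']),np.round(q[0]),np.round(q[1]),round(q[2]))
r=outline_of('top','catch_tray')[0];v,u=np.nonzero(r['region']);print(r['conf'],cv2.minAreaRect(at_z('top',np.c_[u,v],21)[:,:2].astype(np.float32)))
snap('side')
for r in outline_of('side','housing_0'):
    v,u=np.nonzero(r['region']);q=cv2.minAreaRect(at_z('side',np.c_[u,v],20)[:,:2].astype(np.float32));print('side',round(r['conf'],2),np.round(r['position']),np.round(q[0]),np.round(q[1]),round(q[2]))
E
```

```text
[609.50630468 552.33578146 222.58389384] 0.19441573000380483 [ 0.71  0.53  1.43 -0.    1.18  0.78]
(array([202.3, 228. ]), np.int32(204), array([629.4, 297.4]), array([26.5, 52.1]), 91.7)
(array([227.5, 248.6]), np.int32(217), array([576.2, 228.4]), array([36.6, 38.9]), 91.7)
0.78 [312. 323.] [398.   6.] [59. 27.] 16
0.77 [400. 315.] [ 412. -212.] [62. 32.] 24
0.75 [404. 242.] [ 607. -229.] [63. 34.] 42
0.65 [204. 228.] [630. 292.] [68. 30.] 88
0.64 [472. 274.] [ 523. -397.] [28. 60.] 89
0.56 [231. 251.] [577. 218.] [42. 64.] 3
0.65 ((627.4868774414062, 254.05728149414062), (291.7835693359375, 157.2434844970703), 85.64064025878906)
side 0.91 [369. 321.] [399.   7.] [57. 71.] 39
side 0.84 [416. 278.] [ 410. -213.] [61. 71.] 35
side 0.62 [226. 327.] [640. 279.] [50. 51.] 28
side 0.57 [260. 329.] [580. 216.] [47. 76.] 1
side 0.37 [415. 229.] [ 534. -389.] [18. 58.] 53
```

```bash
python3 - <<'E'
from h import *
a=snap('side');b=cv2.imread('pics/t11.png')[:,:,::-1]
f=lambda im,x0,y0,x1,y1,k:cv2.resize(im[y0:y1,x0:x1,::-1],None,fx=k,fy=k,interpolation=cv2.INTER_CUBIC)
A=f(a,200,280,310,375,3.6);B=f(b,185,200,295,280,3.6)
C=f(b,420,250,495,335,2);D=f(a,380,205,460,285,2)
c=np.zeros((560,800,3),np.uint8)
for X,(x,y) in((A,(0,0)),(B,(400,0)),(C,(0,370)),(D,(400,370))):c[y:y+X.shape[0],x:x+X.shape[1]]=X
cv2.imwrite('pics/c12.png',c)
E
```

```text
(no output)
```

View pics/c12.png

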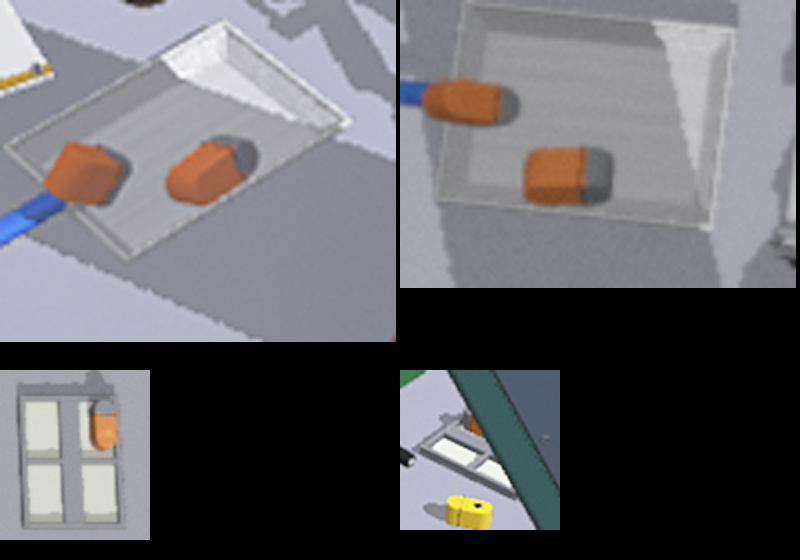

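The image shows B lying along y against the near flare, rolled so that two faces show, at (567,178) in the top-right panel. A is still leaning over the rim at (470,103), and C lies in its pocket. I'll straddle B with open fingers above rim height, so that closing pushes it off the flare.

```bash
python3 - <<'E'
from h import *
print(at_z('top',[[231.4,249.4]],25),plan([590,217,2],1.5))
E
```

```text
[[576.27127627 219.09334159  25.        ]] (array([-33.52,   0.45,  22.14]), np.float64(-0.10001377507164139))
```

Emit:
carry_out:
  moves:
    - [[-33.3,0.5,5],-0.1,1]
    - [[-33.3,0.5,10],-0.1,1]
    - [[-33.3,0.5,12],-0.1,1]
    - [[-33.3,0.5,12],-0.1,1]
    - [[-33.3,0.5,12],-0.1,1]
    - [[-33.3,0.5,12],-0.1,1]
    - [[-33.3,0.5,12],-0.1,1]
    - [[-33.3,0.5,12],-0.1,1]
    - [[-33.3,0.5,16],-0.1,1]
    - [[-33.3,0.5,19],-0.1,1]
    - [[-33.3,0.5,21],-0.1,1]
    - [[-33.3,0.5,22.1],-0.1,1]
    - [[-33.3,0.5,22.1],-0.1,1]

```text
time_s: 56.5
position: [590.8, 220.2, 2.1]
tool_rot: [-2.191, -2.251, 0.0]
force: [1.0, -0.4, -0.3]
gripper_width: 1.001
grasp_force: 0.0
```

Emit:
carry_out:
  moves:
    - [[0,0,0],0,0.5]
    - [[0,0,0],0,0.2]
    - [[0,0,0],0,0]
    - [[0,0,0],0,-0.1]
    - [[0,0,0],0,-0.2]
    - [[0,0,0],0,-0.3]
    - [[0,0,0],0,-1]
    - [[0,0,0],0,-1]
    - [[0,0,0],0,-1]

```text
time_s: 57.62
position: [595.8, 221.1, 7.3]
tool_rot: [2.187, 2.248, 0.012]
force: [0.7, -6.6, 47.9]
gripper_width: 0.086
grasp_force: 43.0
```

Emit:
carry_out:
  moves:
    - [[0,0,0],0,0.3]
    - [[0,0,0],0,0.6]
    - [[0,0,0],0,1]
    - [[0,0,0],0,1]
    - [[0,0,0],0,1]

```text
time_s: 58.25
position: [590.7, 219.9, 2.3]
tool_rot: [2.191, 2.251, 0.0]
force: [-0.3, -0.3, -0.9]
gripper_width: 0.599
grasp_force: 0.0
```

```bash
python3 - <<'E'
from h import *
s=read_state();print(s['position'],s['gripper_width'],s['force'])
b=grab_frame('side');
for z in(20,):print(*oranges('side',z,(190,270,310,380),b),sep='\n')
for r in outline_of('side','housing_0'):
    v,u=np.nonzero(r['region']);q=cv2.minAreaRect(at_z('side',np.c_[u,v],20)[:,:2].astype(np.float32));print('side',round(r['conf'],2),np.round(r['position']),r['region'].sum(),np.round(q[0]),np.round(q[1]),round(q[2]))
im=grab_frame('top');print(*oranges('top',30,frame=im),sep='\n')
E
```

```text
[590.74668564 219.87053876   2.27363104] 0.5993418457702218 [-0.2555026  -0.32344659 -0.85890968]
(array([221.7, 327.9]), np.int32(218), array([642.7, 282.9]), array([45. , 52.1]), 116.9)
(array([254.3, 329.4]), np.int32(180), array([579.6, 229.2]), array([48. , 46.1]), 87.8)
side 0.83 [225. 329.] 287 [640. 278.] [52. 56.] 31
side 0.77 [370. 321.] 356 [396.   9.] [69. 54.] 17
side 0.64 [255. 332.] 243 [579. 223.] [52. 59.] 11
side 0.43 [370. 249.] 24 [ 580. -226.] [15. 19.] 43
```

Emit:
carry_out:
  moves:
    - [[0,0,0],0,1]
    - [[0,0,-4],0,1]
    - [[0,0,-10],0,1]
    - [[3,0,-16],0,1]
    - [[9,0,-22],0,1]
    - [[15,0,-22],0,1]
    - [[21,0,-22],0,1]
    - [[27,0,-22],0,1]
    - [[33,0,-22],0,1]
    - [[33,0,-22],0,1]
    - [[33,0,-22],0,1]

```text
time_s: 59.78
position: [581.5, 549.8, 221.6]
tool_rot: [2.19, 2.252, -0.001]
force: [-0.4, -0.2, -0.6]
gripper_width: 0.997
grasp_force: 0.0
```

```bash
python3 - <<'E'
from h import *
im=grab_frame('top');cv2.imwrite('pics/t13.png',im[:,:,::-1]);print(*oranges('top',30,frame=im),sep='\n')
for r in outline_of('top','housing_0'):
    v,u=np.nonzero(r['region'])
    if u.mean()<300:
        q=cv2.minAreaRect(at_z('top',np.c_[u,v],30)[:,:2].astype(np.float32));print(round(r['conf'],2),np.round(r['position']),np.round(q[0]),np.round(q[1]),round(q[2]))
hsv=cv2.cvtColor(im,cv2.COLOR_RGB2HSV)
for r in range(238,258): print(r,' '.join('%s%02d'%('o' if hsv[r,c,1]>120 else '.',im[r,c,0]//3) for c in range(216,246)))
E
```

```text
(array([202.1, 227.9]), np.int32(199), array([629.4, 297.6]), array([26.5, 51.8]), 91.7)
(array([227.7, 247.9]), np.int32(222), array([578.9, 227.6]), array([36.6, 40.8]), 91.6)
0.91 [228. 253.] [578. 220.] [39. 67.] 2
0.56 [205. 228.] [628. 292.] [69. 31.] 82
238 .50 .50 .50 .49 .50 .50 .50 .49 .50 .50 .49 .50 .49 .50 .50 .50 .50 .50 .50 .50 .49 .50 .50 .51 .50 .49 .49 .50 .49 .49
239 .50 .51 .50 .51 .51 .50 .50 .51 .51 .50 .50 .49 .51 .50 .51 .50 .49 .50 .50 .48 .49 .49 .50 .50 .49 .50 .50 .49 .51 .50
240 .50 .49 .50 .49 .50 .50 .51 .51 .52 .52 .52 .52 .53 .52 .52 .52 .51 .51 .51 .46 .48 .48 .47 .46 .47 .47 .48 .49 .50 .50
241 .50 .49 .50 .49 .48 .48 .51 o52 o55 o56 o56 o56 o57 o56 o56 o56 o56 o56 o55 o48 .49 .41 .37 .37 .38 .38 .42 .47 .50 .50
242 .50 .50 .50 .49 .48 o49 o53 o55 o56 o56 o56 o56 o56 o56 o57 o56 o56 o56 o55 o45 o47 .40 .36 .35 .34 .34 .35 .39 .48 .50
243 .50 .50 .50 .50 .48 o50 o54 o54 o57 o57 o57 o56 o56 o56 o56 o56 o56 o57 o55 o46 o47 .39 .35 .34 .34 .33 .32 .33 .45 .49
244 .50 .50 .49 .48 .47 o50 o54 o55 o57 o56 o57 o56 o57 o57 o57 o57 o56 o57 o56 o49 .45 .39 .35
[... 940 characters left out ...]
 o42 o43 o43 o42 o43 o42 o43 o42 o36 .33 .28 .25 .25 .26 .25 .28 .28 .31 .47 .50
253 .46 .45 .45 .43 o43 o42 o41 o42 o41 o41 o42 o41 o42 o41 o42 o41 o41 o41 .35 .24 .25 .25 .26 .25 .25 .25 .26 .33 .47 .50
254 .46 .46 .45 .43 o41 o41 o43 o41 o40 o41 o41 o41 o41 o41 o41 o41 o41 o40 .32 .23 .24 .24 .24 .25 .24 .26 .27 .34 .45 .49
255 .45 .46 .45 .43 .43 .42 o40 o40 o41 o41 o41 o41 o41 o42 o42 o41 o40 o41 o36 .27 .26 .27 .26 .26 .26 .27 .33 .39 .46 .47
256 .45 .45 .46 .42 .45 .47 .44 .42 .43 .43 .44 .44 .44 .44 .44 .44 .44 .45 .42 .37 .38 .34 .33 .33 .34 .38 .43 .45 .46 .46
257 .47 .48 .48 .48 .48 .52 .49 .47 .46 .46 .46 .46 .45 .47 .47 .46 .46 .45 .46 .45 .42 .44 .43 .44 .45 .45 .46 .46 .46 .46
```

```bash
python3 - <<'E'
from h import *
p=at_z('top',[[232.2,247.5],[220,248],[244.5,248],[232,241],[232,251.3],[232,256]],24);print(p.round(1))
print(read_state()['joint_pos'].round(2),plan([p[0,0],p[0,1],60],-88.4))
E
```

```text
[[581.5 217.5  24. ]
 [579.3 248.8  24. ]
 [581.1 185.7  24. ]
 [598.6 218.9  24. ]
 [571.5 217.4  24. ]
 [559.2 216.7  24. ]]
[ 0.73  0.5   1.48 -0.    1.16  0.7 ] (array([-33.08,  -0.92,  16.22]), np.float64(1.5691288381843695))
```

B lies on its side with a tilt of about 18°, one edge up on the flare. Gripping it by its ends, with the fingers closing along y, avoids the flare.

Emit:
carry_out:
  moves:
    - [[-33.1,-0.7,12],1.57,1]
    - [[-33.1,-0.7,12],1.57,1]
    - [[-33.1,-0.7,12],1.57,1]
    - [[-33.1,-0.7,12],1.57,1]
    - [[-33.1,-0.7,12],1.57,1]
    - [[-33.1,-0.7,12],1.57,1]
    - [[-33.1,-0.7,12],1.57,1]
    - [[-33.1,-0.7,12],1.57,1]
    - [[-33.1,-0.7,12],1.57,1]
    - [[-33.1,-0.7,12],1.57,1]
    - [[-33.1,-0.7,12],1.57,1]
    - [[-33.1,-0.7,12],1.57,1]
    - [[-33.1,-0.7,12],1.57,1]
    - [[-33.1,-0.7,12],1.57,1]
    - [[-33.1,-0.7,12],1.57,1]
    - [[-33.1,-0.7,12],1.57,1]
    - [[-33.1,-0.7,16],1.57,1]
    - [[-33.1,-0.7,18],1.57,1]
    - [[-33.1,-0.7,18],1.57,1]

```text
time_s: 62.25
position: [582.7, 218.4, 40.9]
tool_rot: [3.14, 0.044, -0.004]
force: [0.1, -0.4, -0.4]
gripper_width: 1.002
grasp_force: 0.0
```

Emit:
carry_out:
  moves:
    - [[0,0,1.5],0,1]
    - [[0,0,3],0,1]
    - [[0,0,4],0,1]
    - [[0,0,5.2],0,1]
    - [[0,0,5.2],0,0.8]
    - [[0,0,5.2],0,0.6]
    - [[0,0,5.2],0,0.4]
    - [[0,0,5.2],0,-1]
    - [[0,0,5.2],0,-1]
    - [[0,0,5.2],0,-1]

```text
time_s: 63.5
position: [584.1, 218.8, -9.5]
tool_rot: [-3.141, -0.044, -0.001]
force: [1.5, 0.2, 3.7]
gripper_width: 0.682
grasp_force: 30.0
```

Emit:
carry_out:
  moves:
    - [[0,0,-1],0,-1]
    - [[0,0,-3],0,-1]
    - [[0,0,-8],0,-1]
    - [[0,0,-14],0,-1]
    - [[0,0,-20],0,-1]
    - [[0,0,-26],0,-1]
    - [[0,0,-32],0,-1]
    - [[0,0,-32],0,-1]

```text
time_s: 64.5
position: [585.6, 219.3, 317.0]
tool_rot: [-3.139, -0.044, -0.013]
force: [0.7, 0.4, -0.7]
gripper_width: 0.691
grasp_force: 30.0
```

```bash
python3 - <<'E'
from h import *
s=read_state();print(s['position'],s['gripper_width'],s['grasp_force'],s['joint_pos'].round(2))
print(plan([521.4,-325.7,s['position'][2]],1.6))
im=grab_frame('side')
for r in outline_of('side','housing_0'):print(round(r['conf'],2),np.round(r['position']),r['region'].sum())
print(proj('side',[s['position']+[0,0,20]]))
E
```

```text
[585.56564551 219.3232659  317.03285245] 0.6907030005540558 29.985999763011932 [ 0.32  0.12  1.79 -0.    1.21  1.86]
(array([-7.93, 54.3 , -0.21]), np.float64(1.5707377250639731))
0.86 [372. 318.] 356
0.81 [249. 222.] 319
0.71 [417. 275.] 331
0.7 [222. 330.] 303
0.6 [422. 231.] 246
[[247.18747398 223.50889906]]
```

Emit:
carry_out:
  moves:
    - [[-0.5,3.5,0],-0.1,-1]
    - [[-1,7,0],-0.2,-1]
    - [[-1.5,10.5,0],-0.3,-1]
    - [[-2,14,0],-0.4,-1]
    - [[-2.5,17.5,0],-0.5,-1]
    - [[-3,21,0],-0.6,-1]
    - [[-3.5,24.5,0],-0.7,-1]
    - [[-4.1,28,0],-0.8,-1]
    - [[-4.6,31.5,0],-0.9,-1]
    - [[-5.1,35,0],-1.0,-1]
    - [[-5.6,38.5,0],-1.1,-1]
    - [[-6.1,42,0],-1.2,-1]
    - [[-6.6,45.5,0],-1.3,-1]
    - [[-7.1,49,0],-1.4,-1]
    - [[-7.6,52.5,0],-1.5,-1]
    - [[-7.9,54.3,0],-1.57,-1]
    - [[-7.9,54.3,0],-1.57,-1]
    - [[-7.9,54.3,0],-1.57,-1]

```text
time_s: 66.85
position: [519.5, -325.4, 309.4]
tool_rot: [-2.192, -2.249, 0.0]
force: [-0.2, -0.5, -0.9]
gripper_width: 0.686
grasp_force: 30.0
```

```bash
python3 - <<'E'
from h import *
s=read_state();print(s['position'],s['gripper_width'],s['grasp_force'])
print(plan([521.4,-325.7,-4],1.6))
E
```

```text
[ 519.48699918 -325.43827264  309.38508961] 0.6864393691508791 29.986257255077362
(array([-0.06,  0.23, 31.34]), np.float64(-0.002323481000217879))
```

Emit:
carry_out:
  moves:
    - [[0.3,0.2,6],0,-1]
    - [[0.3,0.2,12],0,-1]
    - [[0.3,0.2,18],0,-1]
    - [[0.3,0.2,24],0,-1]
    - [[0.3,0.2,28],0,-1]
    - [[0.3,0.2,30],0,-1]
    - [[0.3,0.2,31],0,-1]
    - [[0.3,0.2,31.4],0,-1]
    - [[0.3,0.2,31.4],0,-1]

```text
time_s: 67.97
position: [522.4, -323.6, -2.8]
tool_rot: [2.19, 2.25, 0.0]
force: [-0.2, -0.2, 0.5]
gripper_width: 0.683
grasp_force: 30.0
```

Emit:
carry_out:
  moves:
    - [[0,0,0],0,0.5]
    - [[0,0,0],0,0.7]
    - [[0,0,0],0,0.8]
    - [[0,0,0],0,0.8]
    - [[0,0,-2],0,0.8]
    - [[0,0,-6],0,1]
    - [[0,0,-12],0,1]
    - [[0,0,-18],0,1]
    - [[0,0,-24],0,1]
    - [[0,0,-30],0,1]
    - [[0,0,-32],0,1]

```text
time_s: 69.35
position: [522.7, -323.9, 321.9]
tool_rot: [2.187, 2.247, 0.002]
force: [-0.4, -0.2, -1.1]
gripper_width: 1.0
grasp_force: 0.0
```

```bash
python3 - <<'E'
from h import *
s=read_state();print(s['position'],s['joint_pos'].round(2))
print(plan([625,480,s['position'][2]],-4.3))
for c in ('side',):
  im=grab_frame(c)
  for r in outline_of(c,'housing_0'):
    print(c,round(r['conf'],2),np.round(r['position']),at_z(c,[r['position']],22).round())
E
```

```text
[ 522.70759127 -323.85897247  321.88468937] [-0.59  0.1   1.81 -0.    1.22 -0.62]
(array([80.08, 12.4 , -0.23]), np.float64(0.1020477149611697))
side 0.86 [226. 330.] [[628. 282.  22.]]
side 0.77 [370. 320.] [[387.  10.  22.]]
side 0.72 [405. 239.] [[ 529. -333.   22.]]
side 0.39 [406. 275.] [[ 424. -197.   22.]]
```

Emit:
carry_out:
  moves:
    - [[80,12.4,0],0.1,1]
    - [[80,12.4,0],0.1,1]
    - [[80,12.4,0],0.1,1]
    - [[80,12.4,0],0.1,1]
    - [[80,12.4,0],0.1,1]
    - [[80,12.4,0],0.1,1]
    - [[80,12.4,0],0.1,1]
    - [[80,12.4,0],0.1,1]
    - [[80,12.4,0],0.1,1]
    - [[80,12.4,0],0.1,1]
    - [[80,12.4,0],0.1,1]
    - [[80,12.4,0],0.1,1]
    - [[80,12.4,0],0.1,1]
    - [[80,12.4,0],0.1,1]
    - [[80,12.4,0],0.1,1]
    - [[80,12.4,0],0.1,1]

```text
time_s: 71.45
position: [624.1, 478.4, 315.7]
tool_rot: [-2.302, -2.138, 0.002]
force: [0.3, -0.5, 0.1]
gripper_width: 1.003
grasp_force: 0.0
```

```bash
python3 - <<'E'
from h import *
s=read_state();print(s['position'],s['joint_pos'].round(2))
im=grab_frame('top')
print(*oranges('top',34,(420,250,495,335),im),sep='\n');print(*oranges('top',34,frame=im),sep='\n')
for r in outline_of('top','housing_0'):
    v,u=np.nonzero(r['region']);q=cv2.minAreaRect(at_z('top',np.c_[u,v],28)[:,:2].astype(np.float32));print(round(r['conf'],2),np.round(r['position']),np.round(q[0]),np.round(q[1]),round(q[2]))
print(plan([628.5,284,60],-4.3))
r=outline_of('top','catch_tray')[0];v,u=np.nonzero(r['region']);print(r['conf'],cv2.minAreaRect(at_z('top',np.c_[u,v],21)[:,:2].astype(np.float32)))
E
```

```text
[624.08179532 478.44371847 315.7031834 ] [ 0.62  0.41  1.44 -0.    1.29  0.7 ]
(array([444.1, 279.7]), np.int32(233), array([ 511.9, -328. ]), array([44.3, 34.5]), 6.0)
(array([471.2, 280.3]), np.int32(187), array([ 511.7, -396.8]), array([30.8, 43.3]), 178.4)
(array([202.3, 227.9]), np.int32(199), array([628.6, 296.6]), array([26.4, 51.9]), 91.7)
0.85 [443. 278.] [ 520. -327.] [62. 40.] 4
0.82 [409. 242.] [ 608. -229.] [62. 36.] 45
0.67 [313. 321.] [400.   7.] [59. 26.] 16
0.64 [203. 229.] [627. 292.] [32. 68.] 2
0.54 [474. 274.] [ 522. -399.] [36. 63.] 89
0.54 [401. 317.] [ 411. -213.] [62. 30.] 25
0.3 [236. 232.] [627. 253.] [290. 150.] 86
(array([-19.38,   1.86,  25.64]), np.float64(0.0008915902399196427))
0.75 ((628.51318359375, 252.4664764404297), (288.8111572265625, 150.1825408935547), 85.61233520507812)
```

B is in its pocket at (520,-327), and C is still in place. Now A: grip across its width, inside the rim.

Emit:
carry_out:
  moves:
    - [[-19.4,1.8,6],0,0.4]
    - [[-19.4,1.8,12],0,0.4]
    - [[-19.4,1.8,18],0,0.4]
    - [[-19.4,1.8,22],0,0.4]
    - [[-19.4,1.8,25],0,0.4]
    - [[-19.4,1.8,27],0,0.4]
    - [[-19.4,1.8,29],0,0.4]
    - [[-19.4,1.8,30.5],0,0.4]
    - [[-19.4,1.8,31.8],0,0.4]
    - [[-19.4,1.8,31.8],0,0.4]

```text
time_s: 72.85
position: [628.0, 285.3, -1.8]
tool_rot: [2.301, 2.139, -0.0]
force: [0.4, 0.0, 0.5]
gripper_width: 0.7
grasp_force: 0.0
```

Emit:
carry_out:
  moves:
    - [[0,0,0],0,0]
    - [[0,0,0],0,-0.2]
    - [[0,0,0],0,-0.3]
    - [[0,0,0],0,-1]
    - [[0,0,0],0,-1]
    - [[0,0,0],0,-1]
    - [[0,0,0],0,-1]

```text
time_s: 73.72
position: [628.0, 285.0, -1.7]
tool_rot: [2.301, 2.139, 0.0]
force: [0.3, -0.7, 2.4]
gripper_width: 0.305
grasp_force: 30.0
```

Emit:
carry_out:
  moves:
    - [[0,0,-2],0,-1]
    - [[-1,0,-4],0,-1]
    - [[-3,0,-4],0,-1]
    - [[-5,0,-4],0,-1]
    - [[-7,0,-4],0,-1]
    - [[-9,0,-4],0,-1]
    - [[-9,0,-4],0,-1]
    - [[-9,0,-2],0,-1]
    - [[-9,0,-0.5],0,-1]
    - [[-9,0,0.2],0,-1]
    - [[-9,0,0.2],0,-1]
    - [[-9,0,0.2],0,-0.3]
    - [[-9,0,0.2],0,-0.2]
    - [[-9,0,0.2],0,-0.2]
    - [[-9,0,0.2],0,0.2]
    - [[-9,0,0.2],0,0.2]

```text
time_s: 75.72
position: [621.4, 195.2, -3.8]
tool_rot: [-2.301, -2.139, 0.0]
force: [0.6, -0.3, -0.1]
gripper_width: 0.586
grasp_force: 0.0
```

Emit:
carry_out:
  moves:
    - [[0,0,-4],0,0.4]
    - [[0,0,-10],0,0.4]
    - [[3,0,-16],0,1]
    - [[9,0,-20],0,1]
    - [[15,0,-20],0,1]
    - [[21,0,-20],0,1]
    - [[25,0,-20],0,1]
    - [[28,0,-20],0,1]
    - [[28,0,-20],0,1]

```text
time_s: 76.85
position: [641.4, 476.2, 195.8]
tool_rot: [-2.299, -2.141, 0.0]
force: [-0.2, -0.8, 0.6]
gripper_width: 0.998
grasp_force: 0.0
```

```bash
python3 - <<'E'
from h import *
s=read_state();print(s['position'],s['joint_pos'].round(2))
im=grab_frame('top')
print(*oranges('top',34,frame=im),sep='\n')
for r in outline_of('top','housing_0'):
    v,u=np.nonzero(r['region'])
    if u.mean()<300: q=cv2.minAreaRect(at_z('top',np.c_[u,v],28)[:,:2].astype(np.float32));print(round(r['conf'],2),np.round(r['position']),np.round(q[0]),np.round(q[1]),round(q[2]))
hsv=cv2.cvtColor(im,cv2.COLOR_RGB2HSV)
o=oranges('top',34,frame=im);c=o[0][0].astype(int)
for r in range(c[1]-9,c[1]+10): print(r,' '.join('%s%02d'%('o' if hsv[r,k,1]>120 else '.',im[r,k,0]//3) for k in range(c[0]-18,c[0]+19)))
E
```

```text
[641.37126283 476.2184831  195.76280548] [0.61 0.52 1.5  0.   1.12 0.68]
(array([227.7, 231.4]), np.int32(149), array([621.3, 230.4]), array([29. , 39.2]), 91.7)
0.52 [230. 233.] [621. 222.] [65. 31.] 83
222 .53 .53 .52 .53 .52 .53 .52 .53 .53 .52 .53 .52 .53 .52 .52 .52 .52 .52 .52 .53 .51 .52 .52 .52 .51 .52 .52 .53 .52 .52 .52 .52 .52 .52 .51 .52 .52
223 .52 .52 .52 .52 .53 .53 .53 .52 .53 .52 .53 .52 .53 .53 .52 .52 .53 .52 .53 .53 .52 .52 .52 .52 .53 .52 .52 .51 .52 .51 .52 .52 .52 .52 .51 .52 .53
224 .52 .53 .52 .53 .53 .53 .53 .52 .53 .52 .53 .52 .53 .52 .52 .51 .51 .51 .53 .53 .52 .53 .53 .52 .52 .53 .52 .52 .53 .53 .53 .53 .52 .53 .52 .52 .52
225 .52 .52 .52 .53 .53 .52 .53 .53 .52 .53 .52 .52 .51 .52 .52 .51 .51 .51 .53 .55 .54 .53 .53 .53 .52 .52 .51 .50 .52 .53 .52 .52 .52 .51 .52 .53 .53
226 .52 .52 .52 .52 .52 .52 .52 .53 .53 .52 .52 .52 .49 .54 o58 o59 o60 o59 o59 o60 o58 .56 .56 .55 .54 .53 .50 .46 .49 .49 .49 .50 .51 .52 .52 .53 .52
227 .52 .51 .53 .51 .52 .52 .52 .52 .52 .53 .52 .55 .58 o61 o60 o61 o61 o60 o60 o61 o61 o60 o60 o61 o60 o59 o52 .49 .43 .42 .43 .43 .49 
[... 1291 characters left out ...]
 .41 o41 o40 o42 o43 o44 o46 o48 o48 o50 o51 o47 o45 .38 .37 .37 .36 .31 .25 .24 .25 .36 .49
237 .52 .52 .52 .52 .52 .51 .51 .52 .51 .51 .51 .51 .51 .51 .47 .43 .42 .40 .41 o41 o40 o41 o40 o38 o38 o34 o32 .29 .28 .27 .26 .25 .25 .26 .33 .44 .50
238 .52 .52 .52 .52 .51 .52 .52 .52 .52 .51 .51 .53 .52 .51 .51 .51 .49 .47 .46 .45 .44 .44 .43 .42 .42 .40 .37 .34 .29 .27 .26 .27 .30 .37 .47 .51 .51
239 .52 .51 .51 .52 .52 .52 .53 .52 .52 .52 .52 .53 .52 .52 .52 .52 .52 .51 .51 .51 .51 .50 .51 .50 .50 .49 .48 .44 .41 .38 .39 .40 .42 .49 .51 .52 .52
240 .51 .51 .51 .52 .52 .51 .52 .52 .51 .51 .52 .52 .52 .52 .52 .52 .53 .52 .52 .52 .52 .52 .52 .52 .51 .52 .52 .51 .51 .51 .50 .51 .51 .51 .52 .52 .51
```

```bash
python3 - <<'E'
from h import *
p=at_z('top',[[231.5,231.2]],37)[0];print(p,plan([p[0],p[1],-6],-6))
E
```

```text
[621.7526987 219.7423664  37.       ] (array([-25.5 ,  -0.12,  20.2 ]), np.float64(0.03193299134898272))
```

Emit:
carry_out:
  moves:
    - [[-25.5,-0.1,5],0.03,0.3]
    - [[-25.5,-0.1,10],0.03,0.3]
    - [[-25.5,-0.1,12],0.03,0.3]
    - [[-25.5,-0.1,12],0.03,0.3]
    - [[-25.5,-0.1,12],0.03,0.3]
    - [[-25.5,-0.1,14],0.03,0.3]
    - [[-25.5,-0.1,17],0.03,0.3]
    - [[-25.5,-0.1,19],0.03,0.3]
    - [[-25.5,-0.1,20.2],0.03,0.3]
    - [[-25.5,-0.1,20.2],0.03,0]
    - [[-25.5,-0.1,20.2],0.03,-0.2]
    - [[-25.5,-0.1,20.2],0.03,-1]
    - [[-25.5,-0.1,20.2],0.03,-1]
    - [[-25.5,-0.1,20.2],0.03,-1]
    - [[-25.5,-0.1,20.2],0.03,-1]
    - [[-25.5,-0.1,20.2],0.03,-1]

```text
time_s: 78.95
position: [622.7, 220.5, -5.0]
tool_rot: [2.333, 2.104, 0.001]
force: [-1.5, -0.4, 6.4]
gripper_width: 0.305
grasp_force: 30.0
```

Emit:
carry_out:
  moves:
    - [[0,0,-2],0,-1]
    - [[0,0,-6],0,-1]
    - [[0,0,-12],0,-1]
    - [[0,0,-18],0,-1]
    - [[0,0,-24],0,-1]
    - [[0,0,-30],0,-1]
    - [[0,0,-31.5],0,-1]
    - [[0,0,-31.5],0,-1]

```text
time_s: 79.95
position: [622.2, 220.3, 310.4]
tool_rot: [2.332, 2.104, 0.003]
force: [0.1, 0.5, -0.7]
gripper_width: 0.304
grasp_force: 30.0
```

```bash
python3 - <<'E'
from h import *
s=read_state();print(s['position'],s['gripper_width'],s['joint_pos'].round(2))
print(plan([439,-328,s['position'][2]],91.6))
E
```

```text
[622.23861862 220.27052418 310.42982564] 0.3040763795053504 [ 0.3   0.19  1.73 -0.    1.22  0.41]
(array([-56.42, -12.59,  -0.06]), np.float64(1.439854542502714))
```

Emit:
carry_out:
  moves:
    - [[-4,-0.9,0],0.1,-1]
    - [[-8,-1.8,0],0.2,-1]
    - [[-12,-2.7,0],0.3,-1]
    - [[-16,-3.6,0],0.4,-1]
    - [[-20,-4.5,0],0.5,-1]
    - [[-24,-5.4,0],0.6,-1]
    - [[-28,-6.3,0],0.7,-1]
    - [[-32,-7.2,0],0.8,-1]
    - [[-36,-8.1,0],0.9,-1]
    - [[-40,-9,0],1.0,-1]
    - [[-44,-9.9,0],1.1,-1]
    - [[-48,-10.8,0],1.2,-1]
    - [[-52,-11.6,0],1.3,-1]
    - [[-56.4,-12.6,0],1.44,-1]
    - [[-56.4,-12.6,0],1.44,-1]
    - [[-56.4,-12.6,0],1.44,-1]
    - [[-56.4,-12.6,0],1.44,-1]

```text
time_s: 82.08
position: [438.9, -326.8, 308.6]
tool_rot: [-3.14, -0.046, 0.001]
force: [0.1, 0.1, 0.4]
gripper_width: 0.305
grasp_force: 30.0
```

```bash
python3 - <<'E'
from h import *
s=read_state();print(s['position'],s['gripper_width'])
print(plan([439.8,-328,-3],91.6))
E
```

```text
[ 438.94484978 -326.76962835  308.56632901] 0.30543526713942004
(array([ 0.11,  0.15, 31.16]), np.float64(0.001630584698760812))
```

Emit:
carry_out:
  moves:
    - [[0,0,6],0,-1]
    - [[0,0,12],0,-1]
    - [[0,0,18],0,-1]
    - [[0,0,24],0,-1]
    - [[0,0,27],0,-1]
    - [[0,0,29],0,-1]
    - [[0,0,30],0,-1]
    - [[0,0,30.8],0,-1]
    - [[0,0,31],0,-1]
    - [[0,0,31],0,-1]

```text
time_s: 83.32
position: [438.4, -327.7, 0.3]
tool_rot: [-3.141, -0.045, 0.002]
force: [-10.6, 2.1, 11.5]
gripper_width: 0.302
grasp_force: 30.0
```

Emit:
carry_out:
  moves:
    - [[0,0,0],0,-0.3]
    - [[0,0,0],0,-0.1]
    - [[0,0,0],0,0]
    - [[0,0,0],0,0]
    - [[0,0,-3],0,0]
    - [[0,0,-8],0,0]
    - [[0,0,-14],0,0]
    - [[0,0,-20],0,0]
    - [[0,0,-26],0,0]
    - [[0,0,-31],0,0]
    - [[4,-6,-31],0,0]
    - [[8,-12,-31],0,0]
    - [[12,-18,-31],0,0]
    - [[16,-24,-31],0,0]
    - [[20,-30,-31],0,0]
    - [[20,-36,-31],0,0]
    - [[20,-42,-31],0,0]
    - [[20,-50,-31],0,0]
    - [[20,-56,-31],0,0]
    - [[20,-60,-31],0,0]

```text
time_s: 85.82
position: [622.3, 249.6, 309.2]
tool_rot: [3.141, 0.044, 0.0]
force: [0.5, -1.0, 0.5]
gripper_width: 0.497
grasp_force: 0.0
```

```bash
python3 - <<'E'
from h import *
s=read_state();print(s['position'],s['force'])
im=grab_frame('top');print(*oranges('top',34,(420,250,495,335),im),sep='\n')
print('left side/any orange:',*oranges('top',34,(100,90,420,370),im),sep='\n')
for r in outline_of('top','housing_0'):
    v,u=np.nonzero(r['region']);q=cv2.minAreaRect(at_z('top',np.c_[u,v],28)[:,:2].astype(np.float32));print(round(r['conf'],2),np.round(r['position']),np.round(q[0]),np.round(q[1]),round(q[2]))
r=outline_of('top','catch_tray')[0];v,u=np.nonzero(r['region']);print(r['conf'],cv2.minAreaRect(at_z('top',np.c_[u,v],21)[:,:2].astype(np.float32)))
hsv=cv2.cvtColor(im,cv2.COLOR_RGB2HSV);k=cv2.inRange(hsv,(20,120,120),(32,255,255))>0;k[:180]=0;k[280:]=0;k[:,:290]=0;k[:,385:]=0
v,u=np.nonzero(k);print('port',len(v),cv2.minAreaRect(at_z('top',np.c_[u,v],244)[:,:2].astype(np.float32)))
E
```

```text
[622.34326592 249.63132907 309.23564454] [ 0.45415314 -0.98970025  0.46862671]
(array([444.1, 279.7]), np.int32(233), array([ 512. , -327.9]), array([44.2, 34.6]), 5.5)
(array([471.2, 280.3]), np.int32(179), array([ 512.2, -398.1]), array([43.7, 30.4]), 3.0)
(array([444.8, 305.1]), np.int32(186), array([ 446.4, -329.2]), array([30.4, 43.6]), 179.1)
left side/any orange:
0.83 [314. 322.] [400.   5.] [59. 27.] 13
0.74 [470. 276.] [ 522. -397.] [33. 62.] 89
0.61 [445. 310.] [ 439. -329.] [33. 63.] 89
0.6 [401. 319.] [ 410. -213.] [63. 31.] 27
0.58 [446. 278.] [ 522. -328.] [39. 63.] 89
0.53 [406. 245.] [ 608. -229.] [63. 36.] 41
0.86 ((622.5667724609375, 184.186767578125), (153.6527862548828, 154.83096313476562), 87.67998504638672)
port 366 ((606.8956909179688, -52.509742736816406), (87.74829864501953, 117.26336669921875), 85.2190170288086)
```

```bash
cat > fit.py <<'E'
from h import *
from scipy.optimize import minimize
def hull(cam,c,yaw,pitch,h,w):
    t=np.linspace(0,2*np.pi,24,endpoint=False)
    if h==34: b=np.c_[18*np.sign(np.cos(t))+14*np.cos(t),14*np.sin(t)]; P=np.r_[np.c_[b,np.full(24,17)],np.c_[b,np.full(24,-17)]]
    else: b=np.c_[18*np.sign(np.cos(t))+14*np.cos(t),14*np.sin(t)]; P=np.r_[np.c_[b[:,0],np.full(24,17),b[:,1]],np.c_[b[:,0],np.full(24,-17),b[:,1]]]
    W=R.from_euler('zy',[yaw,pitch]).apply(P)+c
    m=np.zeros((480,640),np.uint8);cv2.fillConvexPoly(m,cv2.convexHull((proj(cam,W)*16).astype(np.int32)),1,shift=4);return m>0
E
python3 - <<'E'
from fit import *
reg={}
for cam in('top','side'):
    grab_frame(cam);reg[cam]=[(r['conf'],r['region']) for r in outline_of(cam,'housing_0')]
for n,c,h in(('A',(438,-328),34),('B',(521,-326),28),('C',(523,-397),34)):
    best=[]
    for dx in range(-6,7,3):
      for dy in (-4,0,4):
        for p in(-.25,-.12,0,.12,.25):
            z=4+h/2+abs(np.sin(p))*25; s=0;k=0
            for cam in reg:
                m=hull(cam,np.array([c[0]+dx,c[1]+dy,z]),.03,p,h,0)
                i=max([(m&g).sum()/(m|g).sum() for _,g in reg[cam]]+[0])
                if i>.3:s+=i;k+=1
            if k:best.append((round(s/k,3),k,c[0]+dx,c[1]+dy,p))
    print(n,sorted(best)[::-1][:5])
E
```

```text
A [(np.float64(0.865), 2, 441, -332, -0.12), (np.float64(0.854), 2, 438, -332, -0.12), (np.float64(0.844), 2, 441, -332, 0), (np.float64(0.839), 2, 438, -328, -0.25), (np.float64(0.831), 2, 441, -328, -0.25)]
B [(np.float64(0.782), 2, 521, -330, 0.12), (np.float64(0.775), 2, 521, -330, 0.25), (np.float64(0.775), 2, 521, -330, -0.12), (np.float64(0.773), 2, 521, -330, 0), (np.float64(0.767), 2, 524, -330, 0)]
C [(np.float64(0.859), 2, 523, -401, 0), (np.float64(0.849), 2, 520, -397, -0.12), (np.float64(0.848), 2, 520, -397, 0.12), (np.float64(0.84), 2, 520, -401, 0), (np.float64(0.839), 2, 520, -397, 0)]
```

The three measured positions fit their pockets, but A's tilt is uncertain. I'll feel its top at both ends with closed fingers.

```bash
python3 - <<'E'
from h import *
print(plan([463,-328,309],91.6),read_state()['joint_pos'].round(2))
E
```

```text
(array([-1.752e+01,  5.700e+01,  3.000e-02]), np.float64(-0.0010708977161208986)) [ 0.34  0.21  1.71 -0.    1.22  1.89]
```

Emit:
carry_out:
  moves:
    - [[-17.5,57,0],0,-1]
    - [[-17.5,57,0],0,-1]
    - [[-17.5,57,0],0,-1]
    - [[-17.5,57,0],0,-1]
    - [[-17.5,57,0],0,-1]
    - [[-17.5,57,0],0,-1]
    - [[-17.5,57,0],0,-1]
    - [[-17.5,57,0],0,-1]
    - [[-17.5,57,0],0,-1]
    - [[-17.5,57,0],0,-1]
    - [[-17.5,57,0],0,-1]
    - [[-17.5,57,0],0,-1]
    - [[-17.5,57,6],0,-1]
    - [[-17.5,57,12],0,-1]
    - [[-17.5,57,18],0,-1]
    - [[-17.5,57,24],0,-1]
    - [[-17.5,57,26],0,-1]
    - [[-17.5,57,26],0,-1]

```text
time_s: 88.42
position: [463.7, -326.6, 49.3]
tool_rot: [-3.141, -0.045, 0.002]
force: [-0.6, -0.6, 0.1]
gripper_width: 0.006
grasp_force: 0.0
```

Emit:
carry_out:
  moves:
    - [[0,0,0.5],0,-1]
    - [[0,0,1.0],0,-1]
    - [[0,0,1.0],0,-1]

```text
time_s: 88.8
position: [463.9, -327.3, 39.8]
tool_rot: [3.141, 0.044, 0.001]
force: [-0.8, -0.2, -0.2]
gripper_width: 0.007
grasp_force: 0.0
```

Emit:
carry_out:
  moves:
    - [[0,0,0.5],0,-1]
    - [[0,0,0.8],0,-1]
    - [[0,0,0.8],0,-1]

```text
time_s: 89.18
position: [463.4, -327.0, 30.9]
tool_rot: [-3.141, -0.044, 0.001]
force: [-0.4, 0.6, -0.2]
gripper_width: 0.003
grasp_force: 0.0
```

Emit:
carry_out:
  moves:
    - [[0,0,0.3],0,-1]
    - [[0,0,0.6],0,-1]
    - [[0,0,0.6],0,-1]

```text
time_s: 89.55
position: [463.4, -327.0, 25.0]
tool_rot: [-3.141, -0.044, 0.001]
force: [-0.5, 0.1, 0.9]
gripper_width: 0.003
grasp_force: 0.0
```

Emit:
carry_out:
  moves:
    - [[0,0,0.2],0,-1]
    - [[0,0,0.4],0,-1]
    - [[0,0,0.4],0,-1]

```text
time_s: 89.92
position: [463.5, -327.0, 21.1]
tool_rot: [-3.141, -0.044, 0.0]
force: [0.4, -0.2, -0.3]
gripper_width: 0.001
grasp_force: 0.0
```

Emit:
carry_out:
  moves:
    - [[0,0,0.15],0,-1]
    - [[0,0,0.3],0,-1]
    - [[0,0,0.3],0,-1]

```text
time_s: 90.3
position: [463.5, -327.0, 18.1]
tool_rot: [-3.141, -0.044, 0.0]
force: [-0.2, -0.1, 0.2]
gripper_width: 0.007
grasp_force: 0.0
```

The +x end is not raised. Now the -x end, lowered to the same heights.

Emit:
carry_out:
  moves:
    - [[0,0,-2],0,-1]
    - [[-2.5,0,-3],0,-1]
    - [[-5,0,-3],0,-1]
    - [[-5,0,-3],0,-1]
    - [[-5,0,-2],0,-1]
    - [[-5,0,-1.2],0,-1]
    - [[-5,0,-1.2],0,-1]

```text
time_s: 91.18
position: [413.5, -328.0, 29.3]
tool_rot: [-3.14, -0.044, 0.002]
force: [-0.4, -0.1, 0.0]
gripper_width: 0.005
grasp_force: 0.0
```

Emit:
carry_out:
  moves:
    - [[0,0,0.3],0,-1]
    - [[0,0,0.6],0,-1]
    - [[0,0,0.6],0,-1]

```text
time_s: 91.55
position: [413.5, -328.4, 24.0]
tool_rot: [-3.141, -0.044, 0.0]
force: [-0.5, 0.4, 0.4]
gripper_width: 0.009
grasp_force: 0.0
```

Emit:
carry_out:
  moves:
    - [[0,0,0.3],0,-1]
    - [[0,0,0.6],0,-1]
    - [[0,0,0.6],0,-1]

```text
time_s: 91.92
position: [413.5, -328.4, 18.0]
tool_rot: [-3.141, -0.044, 0.0]
force: [0.1, -0.4, 0.8]
gripper_width: 0.006
grasp_force: 0.0
```

Neither end is raised, so A lies flat. I retract straight up and hand in.

Emit:
carry_out:
  moves:
    - [[0,0,-4],0,-1]
    - [[0,0,-10],0,-1]
    - [[0,0,-16],0,-1]
    - [[0,0,-22],0,-1]
    - [[0,0,-28],0,-1]
    - [[0,0,-28],0,-1]
    - [[0,0,-28],0,-1]
    - [[0,0,-28],0,-1]

```text
time_s: 92.92
position: [413.0, -328.0, 296.7]
tool_rot: [-3.14, -0.044, 0.003]
force: [-0.2, 0.2, -0.3]
gripper_width: 0.007
grasp_force: 0.0
```

```bash
python3 - <<'E'
from h import *
s=read_state();print(s['position'],s['joint_velocities'].round(3))
grab_frame('top');r=outline_of('top','catch_tray')[0];v,u=np.nonzero(r['region']);print(r['conf'],cv2.minAreaRect(at_z('top',np.c_[u,v],21)[:,:2].astype(np.float32)))
print(close_job())
E
```

```text
[ 413.02384825 -327.97266496  296.65936974] [-0.001  0.003 -0.003  0.     0.002  0.001]
0.72 ((627.3986206054688, 252.42724609375), (295.81396484375, 158.95565795898438), 85.84229278564453)
the job is handed in; nothing more can be done
None
```

I handed the job in at about 93 s with all three housings present lying in separate pockets, the barrel's port up and the catch tray drawn out to the left; `close_job` gave no verdict, so whether it passed is unknown.

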